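# Put the table lanterns on charge

## Task

Lift every lantern off its hook on the rack and stand it upright, fully down, in a well of the charging dock (one lantern to a well). Turn the dial so that its pointer is at the one long, thick mark, and once all lanterns are in and the dial is set, press the start button fully down and let it spring back. Leave the remote, the mug and the candle jar alone.

Things in the scene. Friction and masses are not known exactly. Their poses are not given: they have to be found in the camera images.
- rack: Black steel rack, fixed, four upturned hooks in a row; stands left or right of the dock, turned a little. Origin at table level under the middle of the row; y runs along the row, z up, x from the hooks' tips into the rack. Crossbar 260 mm long along y, top 134 mm high, front face at x +44 mm; base plate behind x +35 mm. Each hook leaves the crossbar towards -x (see hook0).
- hook0 (a point): Top of hook 0 where a handle rests: rack x 0, y +114 mm, z 130 mm; axes as the rack's. Every hook: flat bar 10 mm wide, 6 mm thick, level from the crossbar to x -14 mm, then turned up to its tip at x -20 mm, 141 mm high. To free a lantern raise it 12 to 35 mm (23 is good), then draw it at least 45 mm towards the rack's -x.
- hook1 (a point): Top of hook 1 where a handle rests: rack x 0, y +38 mm, z 130 mm; axes as the rack's.
- hook2 (a point): Top of hook 2 where a handle rests: rack x 0, y -38 mm, z 130 mm; axes as the rack's.
- hook3 (a point): Top of hook 3 where a handle rests: rack x 0, y -114 mm, z 130 mm; axes as the rack's.
- lantern0: Loose rigid lantern, about 200 g, heavy foot; all alike. Origin: centre of its underside, z up. Round body 56 mm across, 64 mm tall, foot stepped in to 48 mm; two 5 mm posts at y +-12 mm carry a wooden handle block 16 (x) by 36 (y) by 20 mm tall, underside 105 and top 125 mm up; grip it from above across the 36 mm. Starts on hook0, or is absent.
- lantern1: Table lantern, loose, rigid, alike to the other lanterns (sizes at lantern0). Origin at the centre of its underside, z up. Starts hanging on hook1, or is absent. A hung lantern has the handle's underside on the hook, its foot 25 mm over the table and its axes near the rack's; the hook runs along x through the gap under the handle.
- lantern2: Table lantern, loose, rigid, alike to the other lanterns (sizes at lantern0). Origin at the centre of its underside, z up. Starts hanging on hook2, or is absent.
- lantern3: Table lantern, loose, rigid, alike to the other lanterns (sizes at lantern0). Origin at the centre of its underside, z up. Starts hanging on hook3, or is absent.
- dock: White charging dock 260 (x) by 190 (y) by 30 mm tall, fixed, turned a little, left or right of the rack. Origin at the centre of its underside; x points away from the robot, y to its left, z up. Four round wells in a 2 by 2 block fill its far part; dial and start button lie in its near part.
- well0 (a point): Centre of the floor of a round charging well, 64 mm across and 16 mm deep (mouth at the dock's top, 30 mm above the table; floor 14 mm above the table), at x 84 mm, y 40 mm in the dock. Holds one lantern, any way round. Axes as the dock's.
- well1 (a point): Centre of the floor of a round charging well, 64 mm across and 16 mm deep (mouth at the dock's top, 30 mm above the table; floor 14 mm above the table), at x 84 mm, y -40 mm in the dock. Holds one lantern, any way round. Axes as the dock's.
- well2 (a point): Centre of the floor of a round charging well, 64 mm across and 16 mm deep (mouth at the dock's top, 30 mm above the table; floor 14 mm above the table), at x 6 mm, y 40 mm in the dock. Holds one lantern, any way round. Axes as the dock's.
- well3 (a point): Centre of the floor of a round charging well, 64 mm across and 16 mm deep (mouth at the dock's top, 30 mm above the table; floor 14 mm above the table), at x 6 mm, y -40 mm in the dock. Holds one lantern, any way round. Axes as the dock's.
- dial_grip (a point): Point on the dial's axis at the height to grip it, 67 mm above the table; dock x -84, y +45 mm. Black bar grip 42 mm long, 14 mm thick, 32 mm tall (top 74 mm above the table) on a round disc; the point's x axis lies along the bar and turns with it; a white line on top marks the pointer end (point -x).
- dial (a joint): Angle of the charging-time dial, rad, 0 to 4.71, growing clockwise seen from above; stiff enough (0.03 N m) to stay where left. At 0 the pointer points to the dock's -x. Ten ticks stand around it every 30 degrees from 0 to 270; the one long, thick mark is at 120 degrees = 2.094 rad. Starts between 0.1 and 1.4.
- start_top (a point): Centre of the start button's top, 48 mm above the table when up; dock frame x -84 mm, y -50 mm. Black round cap 28 mm across on a grey round foot.
- start (a joint): How far the start button is pressed, in m: 0 up, 0.006 fully down (pressing starts at about 1.5 N and needs about 5 N at the bottom); springs back.
- remote: Bystander: black TV remote 150 x 42 x 18 mm lying on a wooden coaster; origin at the centre of its underside. Leave it alone.
- mug: Bystander: white mug, 80 mm across, 90 mm tall; origin at the centre of its underside. Leave it alone.
- candle_jar: Bystander: amber jar 70 mm across, 80 mm tall; origin at the centre of its underside. Leave it alone.

How it is judged (in metres and radians):
On the way, in this order (a step that is already met when the one before it is completed fails the run):
1. every lantern stands in a well of the dock and the dial is at the thick mark (((horizontal distance between lantern0 and well0 below 0.007 m and z of lantern0 in the frame of well0 below 0.003 m) or (horizontal distance between lantern0 and well1 below 0.007 m and z of lantern0 in the frame of well1 below 0.003 m) or (horizontal distance between lantern0 and well2 below 0.007 m and z of lantern0 in the frame of well2 below 0.003 m) or (horizontal distance between lantern0 and well3 below 0.007 m and z of lantern0 in the frame of well3 below 0.003 m)) and angle between each of lantern0, lantern1, lantern2, lantern3's own z axis and vertical below 0.08 rad and linear speed of each of lantern0, lantern1, lantern2, lantern3 below 0.03 m/s and ((horizontal distance between lantern1 and well0 below 0.007 m and z of lantern1 in the frame of well0 below 0.003 m) or (horizontal distance between lantern1 and well1 below 0.007 m and z of lantern1 in the frame of well1 below 0.003 m) or (horizontal distance between lantern1 and well2 below 0.007 m and z of lantern1 in the frame of well2 below 0.003 m) or (horizontal distance between lantern1 and well3 below 0.007 m and z of lantern1 in the frame of well3 below 0.003 m)) and ((horizontal distance between lantern2 and well0 below 0.007 m and z of lantern2 in the frame of well0 below 0.003 m) or (horizontal distance between lantern2 and well1 below 0.007 m and z of lantern2 in the frame of well1 below 0.003 m) or (horizontal distance between lantern2 and well2 below 0.007 m and z of lantern2 in the frame of well2 below 0.003 m) or (horizontal distance between lantern2 and well3 below 0.007 m and z of lantern2 in the frame of well3 below 0.003 m)) and ((horizontal distance between lantern3 and well0 below 0.007 m and z of lantern3 in the frame of well0 below 0.003 m) or (horizontal distance between lantern3 and well1 below 0.007 m and z of lantern3 in the frame of well1 below 0.003 m) or (horizontal distance between lantern3 and well2 below 0.007 m and z of lantern3 in the frame of well2 below 0.003 m) or (horizontal distance between lantern3 and well3 below 0.007 m and z of lantern3 in the frame of well3 below 0.003 m)) and value of joint dial between 1.954 and 2.234 rad), for 0.2 s.
2. the start button is pressed fully down (value of joint start above 0.005 m), for 0.05 s.
At the end, for the whole second after the job is handed in: Every lantern present stands at rest and upright (within 0.08 rad) in a well of the dock, within 7 mm of the well's centre and within 3 mm of its floor; the dial is within 0.14 rad of the thick mark (2.094 rad); the start button is up again (under 1.5 mm) (all of step 1 and value of joint start below 0.0015 m); the robot touches nothing.
It fails at once if the remote is knocked more than 3 cm away (distance of remote from where it was at the start of the episode above 0.03 m).
It fails at once if the mug is knocked more than 3 cm away (distance of mug from where it was at the start of the episode above 0.03 m).
It fails at once if the candle jar is knocked more than 3 cm away (distance of candle_jar from where it was at the start of the episode above 0.03 m).
Of lantern0, lantern1, lantern2, lantern3 only 3 to 4 are there at a start; the rules pass over those that are not, and their reading is None.
At some moment in a run one of lantern0, lantern1, lantern2, lantern3 may be knocked a few centimetres aside while the robot is not near it.
It also fails if it takes over 210 s, if anything falls off the work surface, if the arm or the gripper's body presses on something with over 40 N, if the wrist force passes 120 N, or if a joint passes its speed limit or range.

## Robot

A 6-joint arm with a two-finger parallel gripper is mounted at the origin on the work surface. World frame = base frame: x ahead of the robot, y to its left, z up, the work surface at z = 0. Lengths are in m, angles in degrees, forces in N, time in s.
With the tool pointing down it reaches from about 0.4 to 0.825 m from the base axis. Payload 7 kg.
Tool frame: the origin (TCP) lies on the centre line of the jaws, within the pads' length; the fingertips stand 22 mm ahead of it and the grasp point (between the pads) lies 3 mm ahead of it (ctrl.finger_overhang is the distance from the TCP to the fingertips, in m); z points along the fingers, y is the line along which they close (so a half turn about z gives the same grasp; the last joint's range is limited). The gripper opens to 88 mm and grips with 3 to 60 N. Pads are 19 mm wide; open, the fingers measure 130 mm over their backs; the gripper's body (78 mm by 193 mm) begins 47 mm behind the grasp point.
Start: joints at [-46.69, 20.546, 0.682, 0, -70.136, -16.507], TCP at [0.304, -0.602, 0.249] pointing down, gripper open.
Joint ranges: [-176.03, 176.03], [-82.01, 121.73], [-58.28, 71.71], [-173.87, 95.51], [-174.79, -0.11], [-173.66, 173.66]. Speed limits (degrees/s): [136.94, 136.94, 172.46, 180, 180, 180].

## Interface

Orientations are given as [roll, pitch, yaw] about the fixed x, y, z axes, in that order (R = Rz(yaw) Ry(pitch) Rx(roll)).
In Python, from plant import ctrl gives the robot as it stands. The module is installed in compiled form; this text tells all that it offers.
- The arm moves only by the shell command python3 -m creep 'ROWS'. ROWS is JSON, a list of rows, each an object with "grip": the closure, from 0 (fully open) to 1 (shut); "delta_pos": the shift along the tool's x, y, z scaled (see below), a list of three; "rotation": the turn, a rotation vector about the tool's x, y, z scaled (see below), a list of three. A call has 1 to 5 rows; each row is the pose to reach, as a shift and turn from the pose commanded when the call began, along the tool's axes at that moment; what a row does not reach only later rows make up. The controller multiplies each number of a shift by 10 cm and each number of a turn by pi/2 rad. A row lasts 1/10 s, in which the tool goes at most 50 mm and 8.59 degrees, less where a joint would pass 70% of its speed; a pose out of reach is approached as far as the arm can. A call with a number of a shift or a turn outside -1 to 1 is refused whole. A call with a gripper value outside its range is refused whole. The fingers move at their own pace and stop on an object; the grip force is fixed at half the most. Time passes only in rows, so rows that repeat a pose let the fingers close. It gives the time, the measured TCP pose, the force, the opening and the grip force at its end, in the units of the state.
- ctrl.get_obs(): the state, without advancing time (a new reading comes with each control period).
- ctrl.snapshot(name): name is "scene" or "top" or "wrist"; returns a dict with "color" (384x512x3 uint8, red, green, blue), "intrinsics" (3x3 intrinsics, pixels), "R" (3x3) and "t" (3): a world point X has camera coordinates R X + t. Camera axes: x right, y down, z forward; pixel columns grow to the right and rows downward; lengths in m; the calibration is good to about 2 mm. The wrist camera is an equidistant fisheye: a pixel r from the principal point sees the ray r / f radians off the axis. A picture is of the moment at which its call begins. There is no depth.
- ctrl.close_job(): hands the job in; it is judged then, once.
The state is a dict: "clock": time; "joint_pos": joint angles; "qvel": joint speeds; "tau": joint torques, N m; "tool_pos": TCP position; "orientation": TCP orientation; "force": force on the tool from outside, world axes, zero at the start; "moment": the same for the moment, N m; "opening": finger opening in m; "gripper_force": force on a finger pad.
Only numpy, scipy, OpenCV 4.12 (cv2) and the standard library are available. Lean on these libraries where they do the work, as an engineer would, in place of code of your own. Each camera call takes 0.05 s, during which the arm holds its last target. There are 200 camera calls.

## Working session

There is one attempt and no reset: what is moved stays moved. The work goes in short steps, Python scripts to look and compute and a shell command to move; the robot and the scene stay as the last step left them, time stands still between calls to the robot, and variables do not carry over. Pictures are saved under pics/ and viewed, at most 14 in all, crops included, and the job is handed in when it is done.

```bash
mkdir -p pics; python3 - <<'E'
from plant import ctrl
import cv2,numpy as np
o=ctrl.get_obs();print(o)
for n in("scene","top"):
    s=ctrl.snapshot(n);cv2.imwrite(f"pics/{n}0.png",s["color"][:,:,::-1]);print(n,s["intrinsics"].tolist(),np.round(s["R"],4).tolist(),np.round(s["t"],4).tolist(), (-s["R"].T@s["t"]).round(3))
E
```

```text
{'clock': 0.0, 'joint_pos': array([-4.66885375e+01,  2.05909362e+01,  6.32650682e-01, -1.99237970e-02,
       -7.01361158e+01, -1.65079337e+01]), 'qvel': array([ 0.09961911,  0.04885242,  0.10872008, -0.01273985,  0.01999527,
       -0.01012069]), 'tau': array([-9.36293945e-04, -5.82717204e+01,  2.93064594e+01,  6.99743316e+00,
        6.87775886e-03, -1.53573164e-04]), 'tool_pos': array([ 0.30415516, -0.60206904,  0.24762038]), 'orientation': array([ 1.79904168e+02, -8.86898438e-03, -1.53203249e+02]), 'force': array([-0.24006564, -0.65018389, -0.02103573]), 'moment': array([-0.01665444,  0.01684204, -0.00370217]), 'gripper_force': 0.0, 'opening': 0.08775674264674944}
scene [[388.4316667975847, 0.0, 250.1573554455586], [0.0, 388.4316667975847, 192.642518775966], [0.0, 0.0, 1.0]] [[-0.1753, 0.9845, -0.0031], [0.5619, 0.0975, -0.8214], [-0.8084, -0.1457, -0.5703]] [0.1678, -0.2122, 1.6252] [1.463 0.092 0.753]
top [[451.155894412153, 0.0, 253.6212475692205], [0.0, 451.155894412153, 193.58797090778708], [0.0, 0.0, 1.0]] [[0.0181, -0.9998, -0.0016], [-0.9974, -0.0179, -0.0692], [0.0691, 0.0029, -0.9976]] [-0.0806, 0.5522, 1.5609] [ 0.444 -0.075  1.595]
```

View pics/scene0.png

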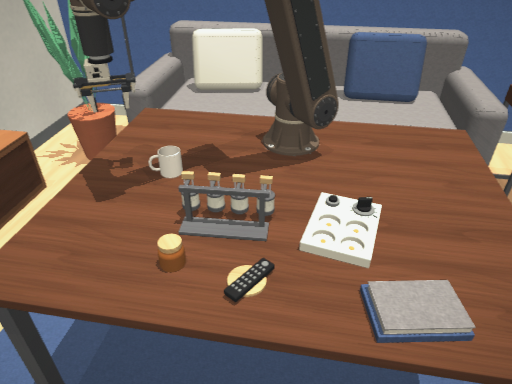

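View pics/top0.png

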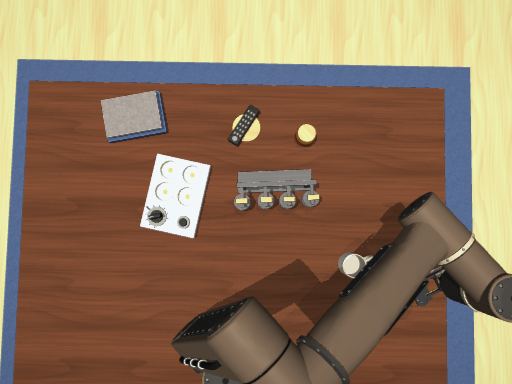

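Four lanterns hang on the rack: handles in the top view at about (241,200), (266,199), (289,199) and (313,197). The dock is on the left with corners near (158,155), (210,163), (194,237) and (141,227). Its dial is at (156,215) and its button at (183,222). The mug is at (350,264), near the robot.

```bash
cat > h.py <<'E'
from plant import ctrl
import cv2,numpy as np
def rays(s,px):
    px=np.atleast_2d(np.array(px,float));K=s["intrinsics"]
    if s.get("fish"):
        d=(px-[K[0,2],K[1,2]])/K[0,0];r=np.linalg.norm(d,axis=1,keepdims=True)
        v=np.hstack([d*np.sinc(r/np.pi),np.cos(r)])
    else: v=np.hstack([px,np.ones((len(px),1))])@np.linalg.inv(K).T
    return -s["R"].T@s["t"], v@s["R"]
def plane(s,px,z):
    c,d=rays(s,px);return c+d*((z-c[2])/d[:,2])[:,None]
def proj(s,X):
    c=np.atleast_2d(X)@s["R"].T+s["t"];K=s["intrinsics"]
    if s.get("fish"):
        r=np.linalg.norm(c[:,:2],axis=1,keepdims=True);return K[0,0]*np.arctan2(r,c[:,2:])*c[:,:2]/np.maximum(r,1e-9)+[K[0,2],K[1,2]]
    return (c@K.T)[:,:2]/c[:,2:]
def snap(n):
    s=ctrl.snapshot(n);s["fish"]=n=="wrist";return s
def blobs(m,amin,amax=1e9):
    n,l,st,c=cv2.connectedComponentsWithStats(m.astype(np.uint8))
    return [(c[i],st[i,4],l==i) for i in range(1,n) if amin<=st[i,4]<=amax]
E
python3 - <<'E'
from h import *
s=snap("top");im=s["color"].astype(int);hsv=cv2.cvtColor(s["color"],cv2.COLOR_RGB2HSV)
# handles: tan
m=(hsv[...,0]>12)&(hsv[...,0]<32)&(hsv[...,1]>60)&(hsv[...,2]>150)
m[:150]=0;m[240:]=0;m[:,:225]=0;m[:,340:]=0
H=[]
for c,a,l in blobs(m,15):
    p=plane(s,c,.15)[0];H.append(p);ys,xs=np.nonzero(l);r=cv2.minAreaRect(np.c_[xs,ys].astype(np.float32));print("handle",c.round(1),a,p.round(4),r)
w=(hsv[...,1]<40)&(hsv[...,2]>150);w[:,215:]=0;w[:150]=0;w[250:]=0;w[:,:135]=0
for c,a,l in blobs(w,300):
    ys,xs=np.nonzero(l);P=plane(s,np.c_[xs,ys],.03)[:,:2]
    h=cv2.convexHull(P.astype(np.float32));r=cv2.minAreaRect(h);print("dock",c,a,r)
cv2.imwrite("pics/c1.png",cv2.resize(s["color"][145:250,130:340,::-1],None,fx=3.8,fy=3.8,interpolation=cv2.INTER_CUBIC))
E
```

```text
handle [313.  196.6] 54 [ 0.5383 -0.2616  0.15  ] ((313.0199890136719, 196.63998413085938), (4.666904926300049, 10.60660171508789), 81.8698959350586)
handle [266. 199.] 55 [ 0.5278 -0.111   0.15  ] ((266.0, 199.0), (4.0, 10.0), 90.0)
handle [288.9 198.6] 47 [ 0.5305 -0.1843  0.15  ] ((288.5, 199.0), (4.0, 11.0), 90.0)
handle [241.  200.1] 55 [ 0.5229 -0.0309  0.15  ] ((241.0, 200.5), (5.0, 10.0), 90.0)
dock [175.43701936 194.48236542] 3771 ((0.5425844192504883, 0.2033531814813614), (0.19136056303977966, 0.25999245047569275), 78.55812072753906)
```

View pics/c1.png

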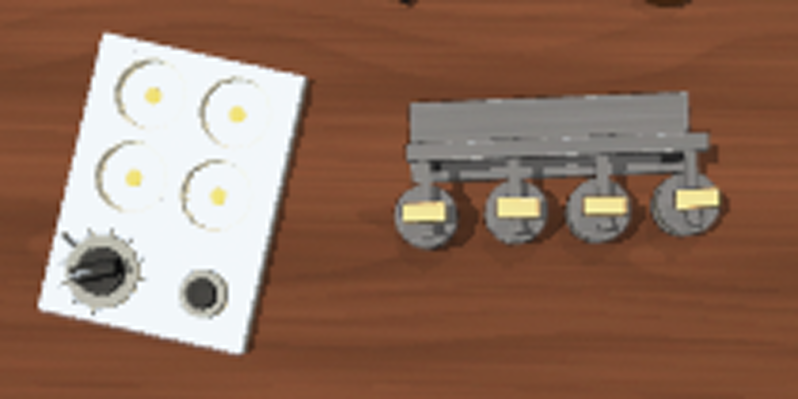

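The dock measures 191 x 260 mm, as it should. The handles are evenly spaced over 231 mm (228 expected). I'll set the dial first, because lanterns already in the wells would be in the way of the gripper's body. Next I work out the moves.

```bash
cat > plan.py <<'E'
import sys
from h import *
# plan(x,y,z,yaw): prints scaled tool-frame shifts per call
def plan(tgt,yaw,start=None):
    o=ctrl.get_obs();p,y0=(np.array(o["tool_pos"]),o["orientation"][2]) if start is None else start
    tgt=np.array(tgt,float);dy=(yaw-y0+180)%360-180
    for n in range(1,30):
        out=[]
        for k in range(n):
            a=np.radians(y0+dy*k/n);T=np.array([[np.cos(a),np.sin(a),0],[np.sin(a),-np.cos(a),0],[0,0,-1]])
            out.append(T@((tgt-p)/n)*10)
        if abs(np.array(out)).max()<=1 and abs(dy)/n<=42.5: break
    for d in out: print("d",d.round(3).tolist(),"rz",round(-dy/n/90,3))
    return tgt,yaw
E
python3 - <<'E'
from plan import *
c=np.array([.5426,.2034]);a=np.radians(-11.44);R=np.array([[np.cos(a),-np.sin(a)],[np.sin(a),np.cos(a)]])
for n,q in dict(w0=(.084,.04),w1=(.084,-.04),w2=(.006,.04),w3=(.006,-.04),dial=(-.084,.045),start=(-.084,-.05)).items(): print(n,(c+R@q).round(4))
s=plan((.5,-.25,.28),-100);plan((.48,.235,.28),-69,s)
E
```

```text
w0 [0.6329 0.2259]
w1 [0.617  0.1475]
w2 [0.5564 0.2414]
w3 [0.5405 0.163 ]
dial [0.4692 0.2642]
start [0.4504 0.1711]
d [-0.667, 0.452, -0.064] rz -0.118
d [-0.739, 0.321, -0.064] rz -0.118
d [-0.786, 0.179, -0.064] rz -0.118
d [-0.805, 0.031, -0.064] rz -0.118
d [-0.797, -0.118, -0.064] rz -0.118
d [-0.948, 0.208, 0.0] rz -0.069
d [-0.965, 0.104, 0.0] rz -0.069
d [-0.971, -0.001, 0.0] rz -0.069
d [-0.965, -0.105, 0.0] rz -0.069
d [-0.948, -0.209, 0.0] rz -0.069
```

```bash

python3 -m creep '[{"grip":0.3,"delta_pos":[-0.667,0.452,-0.064],"rotation":[0,0,-0.118]},{"grip":0.3,"delta_pos":[-0.667,0.452,-0.064],"rotation":[0,0,-0.118]},{"grip":0.3,"delta_pos":[-0.667,0.452,-0.064],"rotation":[0,0,-0.118]},{"grip":0.3,"delta_pos":[-0.667,0.452,-0.064],"rotation":[0,0,-0.118]}]'
python3 -m creep '[{"grip":0.3,"delta_pos":[-0.739,0.321,-0.064],"rotation":[0,0,-0.118]},{"grip":0.3,"delta_pos":[-0.739,0.321,-0.064],"rotation":[0,0,-0.118]},{"grip":0.3,"delta_pos":[-0.739,0.321,-0.064],"rotation":[0,0,-0.118]}]'
python3 -m creep '[{"grip":0.3,"delta_pos":[-0.786,0.179,-0.064],"rotation":[0,0,-0.118]},{"grip":0.3,"delta_pos":[-0.786,0.179,-0.064],"rotation":[0,0,-0.118]},{"grip":0.3,"delta_pos":[-0.786,0.179,-0.064],"rotation":[0,0,-0.118]}]'
python3 -m creep '[{"grip":0.3,"delta_pos":[-0.805,0.031,-0.064],"rotation":[0,0,-0.118]},{"grip":0.3,"delta_pos":[-0.805,0.031,-0.064],"rotation":[0,0,-0.118]},{"grip":0.3,"delta_pos":[-0.805,0.031,-0.064],"rotation":[0,0,-0.118]}]'
python3 -m creep '[{"grip":0.3,"delta_pos":[-0.797,-0.118,-0.064],"rotation":[0,0,-0.118]},{"grip":0.3,"delta_pos":[-0.797,-0.118,-0.064],"rotation":[0,0,-0.118]},{"grip":0.3,"delta_pos":[-0.797,-0.118,-0.064],"rotation":[0,0,-0.118]},{"grip":0.3,"delta_pos":[-0.797,-0.118,-0.064],"rotation":[0,0,-0.118]}]'
python3 - <<'E'
from h import *
s=snap("wrist");print(s["intrinsics"].tolist());cv2.imwrite("pics/w1.png",s["color"][:,:,::-1]);o=ctrl.get_obs();print(o["clock"],o["joint_pos"],o["orientation"],o["tool_pos"],o["opening"])
E
```

```text
clock: 0.55
tool_pos: [0.3439, -0.5315, 0.2552]
orientation: [-180.0, 0.0, -142.5]
force: [0.5, -0.3, 0.5]
opening: 0.0635
gripper_force: 0.0
clock: 0.85
tool_pos: [0.3837, -0.4601, 0.2617]
orientation: [-180.0, 0.0, -131.8]
force: [-0.4, 0.2, 0.4]
opening: 0.0613
gripper_force: 0.0
clock: 1.15
tool_pos: [0.4231, -0.39, 0.2681]
orientation: [-180.0, 0.0, -121.2]
force: [1.1, -0.3, 0.6]
opening: 0.0617
gripper_force: 0.0
clock: 1.45
tool_pos: [0.4623, -0.3199, 0.2743]
orientation: [-180.0, 0.0, -110.6]
force: [-0.4, -0.3, 0.7]
opening: 0.0612
gripper_force: 0.0
clock: 1.85
tool_pos: [0.5003, -0.2512, 0.2802]
orientation: [180.0, -0.0, -100.2]
force: [-0.0, -0.5, 1.0]
opening: 0.0615
gripper_force: 0.0
[[297.3186396354542, 0.0, 257.2891235043908], [0.0, 297.3186396354542, 188.4819968577813], [0.0, 0.0, 1.0]]
1.9 [-6.65731679e+00  8.60954245e+00 -1.12476448e+01  6.69235291e-03
 -7.01973563e+01 -3.54411996e+00] [ 1.79945950e+02 -9.65413477e-03 -1.00199162e+02] [ 0.49997843 -0.25149782  0.28012689] 0.06150436200369469
```

View pics/w1.png

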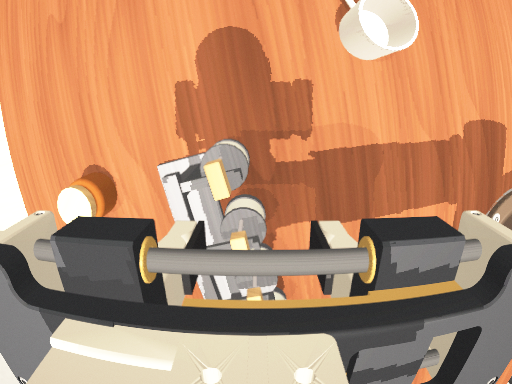

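The wrist view looks towards tool +x: lanterns near (215,180) and (240,240), mug at top right (380,25). I go on past the dial so that it comes into the wrist view.

```bash
python3 - <<'E'
from plan import *
plan((.43,.36,.28),-69)
E
```

```text
d [-0.842, 0.253, 0.0] rz -0.05
d [-0.859, 0.187, 0.0] rz -0.05
d [-0.871, 0.12, 0.0] rz -0.05
d [-0.878, 0.051, 0.0] rz -0.05
d [-0.879, -0.017, 0.0] rz -0.05
d [-0.875, -0.085, 0.0] rz -0.05
d [-0.866, -0.153, 0.0] rz -0.05
```

```bash

python3 -m creep '[{"grip":0.45,"delta_pos":[-0.842,0.253,0],"rotation":[0,0,-0.05]},{"grip":0.45,"delta_pos":[-0.842,0.253,0],"rotation":[0,0,-0.05]},{"grip":0.45,"delta_pos":[-0.842,0.253,0],"rotation":[0,0,-0.05]}]' >/dev/null
python3 -m creep '[{"grip":0.45,"delta_pos":[-0.859,0.187,0],"rotation":[0,0,-0.05]},{"grip":0.45,"delta_pos":[-0.859,0.187,0],"rotation":[0,0,-0.05]},{"grip":0.45,"delta_pos":[-0.859,0.187,0],"rotation":[0,0,-0.05]}]' >/dev/null
python3 -m creep '[{"grip":0.45,"delta_pos":[-0.871,0.12,0],"rotation":[0,0,-0.05]},{"grip":0.45,"delta_pos":[-0.871,0.12,0],"rotation":[0,0,-0.05]},{"grip":0.45,"delta_pos":[-0.871,0.12,0],"rotation":[0,0,-0.05]}]' >/dev/null
python3 -m creep '[{"grip":0.45,"delta_pos":[-0.878,0.051,0],"rotation":[0,0,-0.05]},{"grip":0.45,"delta_pos":[-0.878,0.051,0],"rotation":[0,0,-0.05]},{"grip":0.45,"delta_pos":[-0.878,0.051,0],"rotation":[0,0,-0.05]}]' >/dev/null
python3 -m creep '[{"grip":0.45,"delta_pos":[-0.879,-0.017,0],"rotation":[0,0,-0.05]},{"grip":0.45,"delta_pos":[-0.879,-0.017,0],"rotation":[0,0,-0.05]},{"grip":0.45,"delta_pos":[-0.879,-0.017,0],"rotation":[0,0,-0.05]}]' >/dev/null
python3 -m creep '[{"grip":0.45,"delta_pos":[-0.875,-0.085,0],"rotation":[0,0,-0.05]},{"grip":0.45,"delta_pos":[-0.875,-0.085,0],"rotation":[0,0,-0.05]},{"grip":0.45,"delta_pos":[-0.875,-0.085,0],"rotation":[0,0,-0.05]}]' >/dev/null
python3 -m creep '[{"grip":0.45,"delta_pos":[-0.866,-0.153,0],"rotation":[0,0,-0.05]},{"grip":0.45,"delta_pos":[-0.866,-0.153,0],"rotation":[0,0,-0.05]},{"grip":0.45,"delta_pos":[-0.866,-0.153,0],"rotation":[0,0,-0.05]},{"grip":0.45,"delta_pos":[-0.866,-0.153,0],"rotation":[0,0,-0.05]},{"grip":0.45,"delta_pos":[-0.866,-0.153,0],"rotation":[0,0,-0.05]}]'
python3 - <<'E'
from h import *
s=snap("wrist");np.save("w2.npy",s,allow_pickle=True);im=s["color"][:,:,::-1].copy()
cv2.imwrite("pics/w2.png",im)
c=np.array([.5426,.2034]);a=np.radians(-11.44);R=np.array([[np.cos(a),-np.sin(a)],[np.sin(a),np.cos(a)]])
for n,q,z in (("w0",(.084,.04),.014),("w1",(.084,-.04),.014),("w2",(.006,.04),.014),("w3",(.006,-.04),.014),("dial",(-.084,.045),.074),("start",(-.084,-.05),.048),("c00",(-.13,-.095),.03),("c10",(.13,-.095),.03),("c11",(.13,.095),.03),("c01",(-.13,.095),.03)):
    print(n,proj(s,[*(c+R@q),z]).round(1))
E
```

```text
clock: 4.2
tool_pos: [0.4287, 0.359, 0.2804]
orientation: [180.0, -0.0, -68.7]
force: [-0.1, 0.3, 0.7]
opening: 0.048
gripper_force: 0.0
w0 [[155.2  23.4]]
w1 [[186.6 -22.4]]
w2 [[200.5  47.8]]
w3 [[232.8   0.7]]
dial [[254.5  80.6]]
start [[296.3  21.2]]
c00 [[341.4  19.3]]
c10 [[180.6 -66.5]]
c11 [[106.5  41.9]]
c01 [[263.8 134.9]]
```

View pics/w2.png

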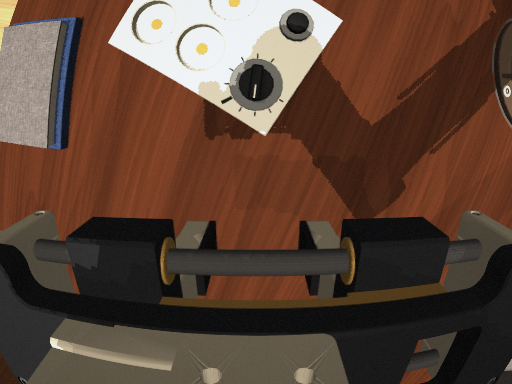

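The dock in the wrist view matches the estimate to within about 2 px: well dots at (157,24) and (202,48), button at (297,22), dial at (256,84), thick mark at (226,100). Next I measure the pointer.

```bash
python3 - <<'E'
from h import *
s=np.load("w2.npy",allow_pickle=True).item();im=s["color"];hsv=cv2.cvtColor(im,cv2.COLOR_RGB2HSV)
y=(hsv[...,0]>15)&(hsv[...,0]<32)&(hsv[...,1]>90)&(hsv[...,2]>150);y[:,:120]=0;y[80:]=0;y[:,300:]=0
for c,a,l in blobs(y,10): print("dot",c,a,plane(s,c,.014)[0].round(4))
k=hsv[...,2]<70
for c,a,l in blobs(k,80,1500):
    if 220<c[0]<330 and c[1]<130:
        print("black",c,a,plane(s,c,.048)[0].round(4),plane(s,c,.074)[0].round(4))
w=hsv[...,2]>140;win=np.zeros_like(w);win[62:105,240:272]=1
L=[]
for c,a,l in blobs(w&win,4,60):
    ys,xs=np.nonzero(l);P=plane(s,np.c_[xs,ys],.074)[:,:2];d=P-P.mean(0);u=np.linalg.svd(d)[2][0]
    print("white",c,a,P.mean(0).round(4),np.degrees(np.arctan2(u[1],u[0])),np.ptp(d@u).round(4))
cv2.imwrite("pics/w2c.png",cv2.resize(im[50:120,215:300,::-1],None,fx=7,fy=7,interpolation=cv2.INTER_CUBIC))
E
```

```text
dot [233.78787879   2.62121212] 66 [0.5382 0.1653 0.014 ]
dot [156.20987654  23.74074074] 81 [0.6311 0.2261 0.014 ]
dot [201.4893617   48.34042553] 94 [0.5549 0.2417 0.014 ]
black [297.11290323  22.79301075] 372 [0.4487 0.1726 0.048 ] [0.4492 0.181  0.074 ]
black [296.16518847 100.43569845] 902 [0.4138 0.266  0.048 ] [0.4168 0.2677 0.074 ]
black [255.90690377  82.80648536] 956 [0.4676 0.264  0.048 ] [0.4668 0.2659 0.074 ]
black [318.38017324 108.77767084] 1039 [0.3842 0.2647 0.048 ] [0.3893 0.2666 0.074 ]
black [222.64940669 123.5631068 ] 927 [0.4877 0.3257 0.048 ] [0.4855 0.3233 0.074 ]
white [241.83333333  66.27083333] 48 [0.4886 0.2536] 101.50330625885798 0.0124
white [254.3  91.3] 20 [0.4649 0.2757] 103.9477646918986 0.014
```

View pics/w2c.png

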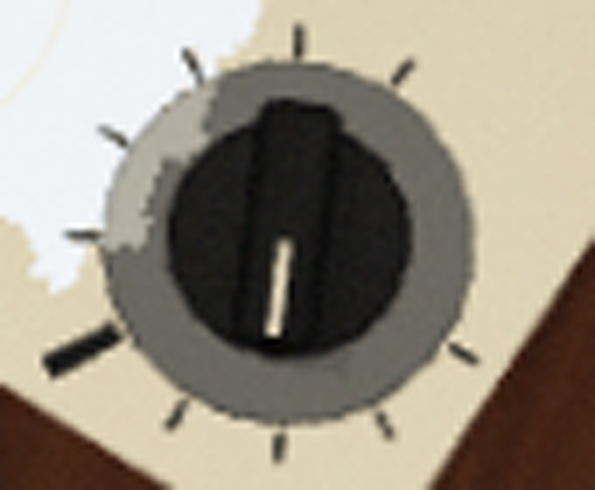

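```bash
python3 - <<'E'
from plan import *
s=plan((.468,.2645,.14),-76);print();plan((.468,.2645,.070),-76,s)
E
```

```text
d [0.512, -0.012, 0.703] rz 0.041
d [0.51, -0.044, 0.703] rz 0.041

d [0.0, 0.0, 0.7] rz 0.0
```

```bash

python3 -m creep '[{"grip":0.45,"delta_pos":[0.512,-0.012,0.703],"rotation":[0,0,0.041]},{"grip":0.45,"delta_pos":[0.512,-0.012,0.703],"rotation":[0,0,0.041]},{"grip":0.45,"delta_pos":[0.512,-0.012,0.703],"rotation":[0,0,0.041]}]' >/dev/null
python3 -m creep '[{"grip":0.45,"delta_pos":[0.51,-0.044,0.703],"rotation":[0,0,0.041]},{"grip":0.45,"delta_pos":[0.51,-0.044,0.703],"rotation":[0,0,0.041]},{"grip":0.45,"delta_pos":[0.51,-0.044,0.703],"rotation":[0,0,0.041]},{"grip":0.45,"delta_pos":[0.51,-0.044,0.703],"rotation":[0,0,0.041]}]'
python3 -m creep '[{"grip":0.45,"delta_pos":[0,0,0.3],"rotation":[0,0,0]},{"grip":0.45,"delta_pos":[0,0,0.6],"rotation":[0,0,0]},{"grip":0.45,"delta_pos":[0,0,0.7],"rotation":[0,0,0]},{"grip":0.45,"delta_pos":[0,0,0.7],"rotation":[0,0,0]}]'
python3 -m creep '[{"grip":0.9,"delta_pos":[0,0,0],"rotation":[0,0,0]},{"grip":0.9,"delta_pos":[0,0,0],"rotation":[0,0,0]},{"grip":0.9,"delta_pos":[0,0,0],"rotation":[0,0,0]},{"grip":0.9,"delta_pos":[0,0,0],"rotation":[0,0,0]},{"grip":0.9,"delta_pos":[0,0,0],"rotation":[0,0,0]}]'
```

```text
clock: 4.95
tool_pos: [0.4682, 0.2654, 0.1405]
orientation: [-180.0, -0.0, -76.1]
force: [0.3, 0.7, 0.4]
opening: 0.0484
gripper_force: 0.0
clock: 5.35
tool_pos: [0.4675, 0.2665, 0.07]
orientation: [180.0, -0.0, -75.9]
force: [-1.0, -0.3, 0.5]
opening: 0.0481
gripper_force: 0.0
clock: 5.85
tool_pos: [0.4674, 0.2663, 0.0704]
orientation: [-180.0, 0.0, -76.0]
force: [-13.0, -0.3, 11.2]
opening: 0.0136
gripper_force: 15.0
```

```bash

python3 -m creep '[{"grip":0.9,"delta_pos":[0,0.01,0],"rotation":[0,0,0.08]},{"grip":0.9,"delta_pos":[0,0.01,0],"rotation":[0,0,0.15]},{"grip":0.9,"delta_pos":[0,0.01,0],"rotation":[0,0,0.23]},{"grip":0.9,"delta_pos":[0,0.01,0],"rotation":[0,0,0.3]},{"grip":0.9,"delta_pos":[0,0.01,0],"rotation":[0,0,0.3]}]'
python3 -m creep '[{"grip":0.9,"delta_pos":[0,0,0],"rotation":[0,0,0.08]},{"grip":0.9,"delta_pos":[0,0,0],"rotation":[0,0,0.16]},{"grip":0.9,"delta_pos":[0,0,0],"rotation":[0,0,0.24]},{"grip":0.9,"delta_pos":[0,0,0],"rotation":[0,0,0.316]},{"grip":0.9,"delta_pos":[0,0,0],"rotation":[0,0,0.316]}]'
python3 -m creep '[{"grip":0.5,"delta_pos":[0,0,0],"rotation":[0,0,0]},{"grip":0.5,"delta_pos":[0,0,0],"rotation":[0,0,0]},{"grip":0.5,"delta_pos":[0,0,0],"rotation":[0,0,0]},{"grip":0.5,"delta_pos":[0,0,0],"rotation":[0,0,0]}]'
python3 -m creep '[{"grip":0.5,"delta_pos":[0,0,-0.3],"rotation":[0,0,0]},{"grip":0.5,"delta_pos":[0,0,-0.6],"rotation":[0,0,0]},{"grip":0.5,"delta_pos":[0,0,-1],"rotation":[0,0,0]},{"grip":0.5,"delta_pos":[0,0,-1],"rotation":[0,0,0]}]'
python3 -m creep '[{"grip":0.45,"delta_pos":[-0.9,0,-0.9],"rotation":[0,0,0]},{"grip":0.45,"delta_pos":[-0.9,0,-0.9],"rotation":[0,0,0]},{"grip":0.45,"delta_pos":[-0.9,0,-0.9],"rotation":[0,0,0]},{"grip":0.45,"delta_pos":[-0.9,0,-0.9],"rotation":[0,0,0]}]'
python3 - <<'E'
from h import *
s=snap("wrist");np.save("w3.npy",s,allow_pickle=True)
p=proj(s,[.468,.2645,.07])[0];print(p);x,y=p.astype(int);y0,x0=max(0,y-40),max(0,x-45)
cv2.imwrite("pics/w3c.png",cv2.resize(s["color"][y0:y0+80,x0:x0+90,::-1],None,fx=7,fy=7,interpolation=cv2.INTER_CUBIC));print(x0,y0)
E
```

```text
clock: 6.35
tool_pos: [0.4681, 0.2664, 0.0705]
orientation: [-179.9, 0.1, -103.2]
force: [7.0, -2.0, -2.9]
opening: 0.0141
gripper_force: 30.0
clock: 6.85
tool_pos: [0.4689, 0.2659, 0.0705]
orientation: [-179.9, 0.2, -131.6]
force: [14.3, -5.7, -5.7]
opening: 0.0137
gripper_force: 30.0
clock: 7.25
tool_pos: [0.4663, 0.2661, 0.07]
orientation: [180.0, -0.0, -131.4]
force: [0.8, 0.5, 0.5]
opening: 0.0399
gripper_force: 0.0
clock: 7.65
tool_pos: [0.4686, 0.2681, 0.1754]
orientation: [-179.9, 0.5, -131.3]
force: [0.2, 0.1, 0.0]
opening: 0.0436
gripper_force: 0.0
clock: 8.05
tool_pos: [0.5282, 0.336, 0.2624]
orientation: [-180.0, 0.3, -131.4]
force: [0.1, -0.0, -0.4]
opening: 0.048
gripper_force: 0.0
[255.30451564  87.15681049]
210 47
```

View pics/w3c.png

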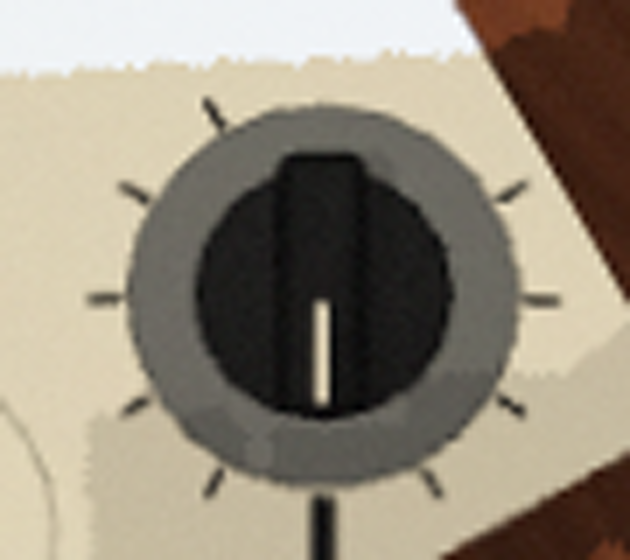

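The pointer is exactly on the thick mark. Next I move behind the rack to look at the handles.

```bash
python3 - <<'E'
from plan import *
plan((.65,-.146,.31),-176)
E
```

```text
d [0.558, -0.821, -0.099] rz 0.099
d [0.424, -0.897, -0.099] rz 0.099
d [0.279, -0.952, -0.099] rz 0.099
d [0.128, -0.984, -0.099] rz 0.099
d [-0.026, -0.992, -0.099] rz 0.099
```

```bash

python3 -m creep '[{"grip":0.45,"delta_pos":[0.558,-0.821,-0.099],"rotation":[0,0,0.099]},{"grip":0.45,"delta_pos":[0.558,-0.821,-0.099],"rotation":[0,0,0.099]},{"grip":0.45,"delta_pos":[0.558,-0.821,-0.099],"rotation":[0,0,0.099]}]' >/dev/null
python3 -m creep '[{"grip":0.45,"delta_pos":[0.424,-0.897,-0.099],"rotation":[0,0,0.099]},{"grip":0.45,"delta_pos":[0.424,-0.897,-0.099],"rotation":[0,0,0.099]},{"grip":0.45,"delta_pos":[0.424,-0.897,-0.099],"rotation":[0,0,0.099]}]' >/dev/null
python3 -m creep '[{"grip":0.45,"delta_pos":[0.279,-0.952,-0.099],"rotation":[0,0,0.099]},{"grip":0.45,"delta_pos":[0.279,-0.952,-0.099],"rotation":[0,0,0.099]},{"grip":0.45,"delta_pos":[0.279,-0.952,-0.099],"rotation":[0,0,0.099]}]' >/dev/null
python3 -m creep '[{"grip":0.45,"delta_pos":[0.128,-0.984,-0.099],"rotation":[0,0,0.099]},{"grip":0.45,"delta_pos":[0.128,-0.984,-0.099],"rotation":[0,0,0.099]},{"grip":0.45,"delta_pos":[0.128,-0.984,-0.099],"rotation":[0,0,0.099]}]' >/dev/null
python3 -m creep '[{"grip":0.45,"delta_pos":[-0.026,-0.992,-0.099],"rotation":[0,0,0.099]},{"grip":0.45,"delta_pos":[-0.026,-0.992,-0.099],"rotation":[0,0,0.099]},{"grip":0.45,"delta_pos":[-0.026,-0.992,-0.099],"rotation":[0,0,0.099]},{"grip":0.45,"delta_pos":[-0.026,-0.992,-0.099],"rotation":[0,0,0.099]},{"grip":0.45,"delta_pos":[-0.026,-0.992,-0.099],"rotation":[0,0,0.099]}]'
python3 - <<'E'
from h import *
s=snap("wrist");np.save("w4.npy",s,allow_pickle=True);cv2.imwrite("pics/w4.png",s["color"][:,:,::-1])
hsv=cv2.cvtColor(s["color"],cv2.COLOR_RGB2HSV)
print(proj(s,[[.5229,-.0309,.15],[.5278,-.111,.15],[.5305,-.1843,.15],[.5383,-.2616,.15]]).round(1).tolist())
m=(hsv[...,0]>14)&(hsv[...,0]<32)&(hsv[...,1]>60)&(hsv[...,2]>170);m[210:]=0
for c,a,l in blobs(m,60):
    ys,xs=np.nonzero(l);P=plane(s,np.c_[xs,ys],.15)[:,:2].astype(np.float32);r=cv2.minAreaRect(P);print(c.round(1),a,plane(s,c,.15)[0].round(4),np.round(r[0],4),np.round(r[1],4),r[2])
E
```

```text
clock: 9.8
tool_pos: [0.6489, -0.1461, 0.3086]
orientation: [180.0, -0.1, -175.9]
force: [0.3, 0.1, -0.3]
opening: 0.0478
gripper_force: 0.0
[[377.5, 69.0], [301.4, 62.4], [226.4, 59.6], [150.9, 66.7]]
[227.4  59. ] 538 [ 0.5299 -0.1834  0.15  ] [ 0.5298 -0.1837] [0.0144 0.0355] 2.2628636360168457
[151.6  65.7] 461 [ 0.5372 -0.2609  0.15  ] [ 0.5372 -0.2614] [0.0153 0.0346] 6.02932596206665
[389.3  69.6] 84 [ 0.5211 -0.0172  0.15  ] [ 0.5209 -0.0171] [0.0082 0.0148] 83.58912658691406
```

View pics/w4.png

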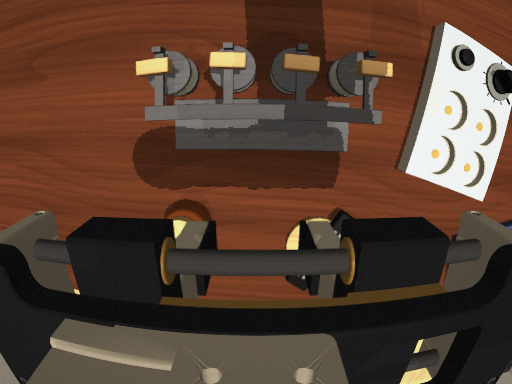

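The wrist view agrees with the top view to about 1 mm. Handles appear at (152,66), (227,59), (301,62) and (377,69). I start with lantern 0.

```bash
python3 - <<'E'
from plan import *
s=plan((.5225,-.031,.20),-176.2);print();s=plan((.5225,-.031,.143),-176.2,s);print()
s=(np.array([.4675,-.035,.275]),-176.2);plan((.632,.226,.275),-176.2,s)
E
```

```text
d [0.59, 0.618, 0.545] rz 0.002
d [0.592, 0.616, 0.545] rz 0.002

d [0.0, 0.0, 0.57] rz -0.0

d [-0.605, 0.832, 0.0] rz -0.0
d [-0.605, 0.832, 0.0] rz -0.0
d [-0.605, 0.832, 0.0] rz -0.0
```

```bash

python3 -m creep '[{"grip":0.42,"delta_pos":[0.59,0.618,0.545],"rotation":[0,0,0.002]},{"grip":0.42,"delta_pos":[0.59,0.618,0.545],"rotation":[0,0,0.002]},{"grip":0.42,"delta_pos":[0.59,0.618,0.545],"rotation":[0,0,0.002]}]' >/dev/null
python3 -m creep '[{"grip":0.42,"delta_pos":[0.592,0.616,0.545],"rotation":[0,0,0.002]},{"grip":0.42,"delta_pos":[0.592,0.616,0.545],"rotation":[0,0,0.002]},{"grip":0.42,"delta_pos":[0.592,0.616,0.545],"rotation":[0,0,0.002]},{"grip":0.42,"delta_pos":[0.592,0.616,0.545],"rotation":[0,0,0.002]},{"grip":0.42,"delta_pos":[0.592,0.616,0.545],"rotation":[0,0,0.002]}]'
python3 -m creep '[{"grip":0.42,"delta_pos":[0,0,0.2],"rotation":[0,0,0]},{"grip":0.42,"delta_pos":[0,0,0.4],"rotation":[0,0,0]},{"grip":0.42,"delta_pos":[0,0,0.57],"rotation":[0,0,0]},{"grip":0.42,"delta_pos":[0,0,0.57],"rotation":[0,0,0]},{"grip":0.42,"delta_pos":[0,0,0.57],"rotation":[0,0,0]}]'
python3 -m creep '[{"grip":0.8,"delta_pos":[0,0,0],"rotation":[0,0,0]},{"grip":0.8,"delta_pos":[0,0,0],"rotation":[0,0,0]},{"grip":0.8,"delta_pos":[0,0,0],"rotation":[0,0,0]},{"grip":0.8,"delta_pos":[0,0,0],"rotation":[0,0,0]},{"grip":0.8,"delta_pos":[0,0,0],"rotation":[0,0,0]}]'
```

```text
clock: 10.65
tool_pos: [0.5242, -0.0313, 0.2016]
orientation: [180.0, 0.1, -176.2]
force: [-0.1, -0.4, 0.3]
opening: 0.0507
gripper_force: 0.0
clock: 11.15
tool_pos: [0.5241, -0.0323, 0.1441]
orientation: [-180.0, 0.0, -176.3]
force: [0.1, 0.1, 0.5]
opening: 0.0509
gripper_force: 0.0
clock: 11.65
tool_pos: [0.5238, -0.0319, 0.1444]
orientation: [180.0, 0.1, -176.3]
force: [-0.7, 1.7, 5.4]
opening: 0.0354
gripper_force: 30.0
```

```bash

python3 -m creep '[{"grip":0.8,"delta_pos":[0,0,-0.08],"rotation":[0,0,0]},{"grip":0.8,"delta_pos":[0,0,-0.16],"rotation":[0,0,0]},{"grip":0.8,"delta_pos":[0,0,-0.23],"rotation":[0,0,0]},{"grip":0.8,"delta_pos":[0,0,-0.23],"rotation":[0,0,0]},{"grip":0.8,"delta_pos":[0,0,-0.23],"rotation":[0,0,0]}]'
python3 -m creep '[{"grip":0.8,"delta_pos":[0.12,0,0],"rotation":[0,0,0]},{"grip":0.8,"delta_pos":[0.25,0,0],"rotation":[0,0,0]},{"grip":0.8,"delta_pos":[0.4,0,0],"rotation":[0,0,0]},{"grip":0.8,"delta_pos":[0.55,0,0],"rotation":[0,0,0]},{"grip":0.8,"delta_pos":[0.55,0,0],"rotation":[0,0,0]}]'
python3 -m creep '[{"grip":0.8,"delta_pos":[0,0,-0.3],"rotation":[0,0,0]},{"grip":0.8,"delta_pos":[0,0,-0.6],"rotation":[0,0,0]},{"grip":0.8,"delta_pos":[0,0,-0.9],"rotation":[0,0,0]},{"grip":0.8,"delta_pos":[0,0,-1.0],"rotation":[0,0,0]},{"grip":0.8,"delta_pos":[0,0,-1.0],"rotation":[0,0,0]}]'
python3 -m creep '[{"grip":0.8,"delta_pos":[-0.2,0.25,0],"rotation":[0,0,0]},{"grip":0.8,"delta_pos":[-0.4,0.55,0],"rotation":[0,0,0]},{"grip":0.8,"delta_pos":[-0.605,0.832,0],"rotation":[0,0,0]},{"grip":0.8,"delta_pos":[-0.605,0.832,0],"rotation":[0,0,0]}]' >/dev/null
python3 -m creep '[{"grip":0.8,"delta_pos":[-0.2,0.25,0],"rotation":[0,0,0]},{"grip":0.8,"delta_pos":[-0.4,0.55,0],"rotation":[0,0,0]},{"grip":0.8,"delta_pos":[-0.605,0.832,0],"rotation":[0,0,0]},{"grip":0.8,"delta_pos":[-0.605,0.832,0],"rotation":[0,0,0]}]' >/dev/null
python3 -m creep '[{"grip":0.8,"delta_pos":[-0.2,0.25,0],"rotation":[0,0,0]},{"grip":0.8,"delta_pos":[-0.4,0.55,0],"rotation":[0,0,0]},{"grip":0.8,"delta_pos":[-0.605,0.832,0],"rotation":[0,0,0]},{"grip":0.8,"delta_pos":[-0.605,0.832,0],"rotation":[0,0,0]},{"grip":0.8,"delta_pos":[-0.605,0.832,0],"rotation":[0,0,0]}]'
python3 - <<'E'
from plan import *
plan((.632,.226,.16),-176.2);s=snap("scene");cv2.imwrite("pics/s5.png",cv2.resize(s["color"][140:280,150:420,::-1],None,fx=2.9,fy=2.9))
E
```

```text
clock: 12.15
tool_pos: [0.523, -0.032, 0.1666]
orientation: [180.0, 0.0, -176.3]
force: [-0.3, -1.0, -1.9]
opening: 0.0356
gripper_force: 30.0
clock: 12.65
tool_pos: [0.4654, -0.036, 0.1665]
orientation: [180.0, -0.0, -176.3]
force: [0.1, -0.1, -1.9]
opening: 0.0354
gripper_force: 30.0
clock: 13.15
tool_pos: [0.4686, -0.0354, 0.2677]
orientation: [179.9, 0.2, -176.3]
force: [0.3, -0.9, -3.3]
opening: 0.0358
gripper_force: 30.0
clock: 14.45
tool_pos: [0.6325, 0.2251, 0.2637]
orientation: [-179.9, -0.2, -176.3]
force: [-0.0, -1.6, -2.1]
opening: 0.0359
gripper_force: 30.0
d [0.002, 0.005, 0.518] rz -0.001
d [0.002, 0.005, 0.518] rz -0.001
```

View pics/s5.png

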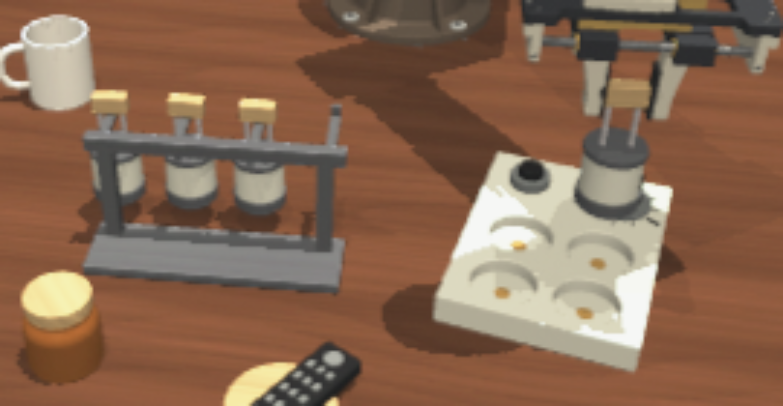

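Lantern 0 hangs upright in the gripper, with its handle at (628,92) in the crop, and its hook is empty. I lower it.

```bash

python3 -m creep '[{"grip":0.8,"delta_pos":[0,0.01,0.25],"rotation":[0,0,0]},{"grip":0.8,"delta_pos":[0,0.01,0.5],"rotation":[0,0,0]},{"grip":0.8,"delta_pos":[0,0.01,0.75],"rotation":[0,0,0]},{"grip":0.8,"delta_pos":[0,0.01,0.9],"rotation":[0,0,0]},{"grip":0.8,"delta_pos":[0,0.01,0.9],"rotation":[0,0,0]}]'
python3 -m creep '[{"grip":0.8,"delta_pos":[0,0,0.13],"rotation":[0,0,0]},{"grip":0.8,"delta_pos":[0,0,0.25],"rotation":[0,0,0]},{"grip":0.8,"delta_pos":[0,0,0.34],"rotation":[0,0,0]},{"grip":0.8,"delta_pos":[0,0,0.39],"rotation":[0,0,0]},{"grip":0.8,"delta_pos":[0,0,0.39],"rotation":[0,0,0]}]'
```

```text
clock: 15.0
tool_pos: [0.6317, 0.2247, 0.174]
orientation: [-179.9, -0.2, -176.4]
force: [-0.5, 0.5, -1.6]
opening: 0.0358
gripper_force: 30.0
clock: 15.5
tool_pos: [0.6329, 0.2259, 0.1365]
orientation: [-180.0, -0.1, -176.3]
force: [-0.6, -0.0, -2.0]
opening: 0.0358
gripper_force: 30.0
```

```bash

python3 -m creep '[{"grip":0.8,"delta_pos":[0,0,0.02],"rotation":[0,0,0]},{"grip":0.8,"delta_pos":[0,0,0.035],"rotation":[0,0,0]},{"grip":0.8,"delta_pos":[0,0,0.035],"rotation":[0,0,0]}]'
python3 -m creep '[{"grip":0.42,"delta_pos":[0,0,0],"rotation":[0,0,0]},{"grip":0.42,"delta_pos":[0,0,0],"rotation":[0,0,0]},{"grip":0.42,"delta_pos":[0,0,0],"rotation":[0,0,0]},{"grip":0.42,"delta_pos":[0,0,-0.1],"rotation":[0,0,0]},{"grip":0.42,"delta_pos":[0,0,-0.2],"rotation":[0,0,0]}]'
python3 -m creep '[{"grip":0.42,"delta_pos":[0,0,-0.3],"rotation":[0,0,0]},{"grip":0.42,"delta_pos":[0,0,-0.7],"rotation":[0,0,0]},{"grip":0.42,"delta_pos":[0,0,-0.9],"rotation":[0,0,0]},{"grip":0.42,"delta_pos":[0,0,-0.9],"rotation":[0,0,0]}]'
python3 - <<'E'
from plan import *
s=plan((.5272,-.1105,.21),-176.2);print();s=plan((.5272,-.1105,.144),-176.2,s);print()
s=(np.array([.471,-.114,.275]),-176.2);plan((.6165,.148,.275),-176.2,s)
E
```

```text
clock: 15.8
tool_pos: [0.6333, 0.2262, 0.1341]
orientation: [180.0, 0.0, -176.3]
force: [-0.3, -0.1, -2.8]
opening: 0.0356
gripper_force: 30.0
clock: 16.3
tool_pos: [0.6334, 0.2261, 0.1548]
orientation: [-180.0, 0.0, -176.3]
force: [0.2, 0.3, -0.1]
opening: 0.0506
gripper_force: 0.0
clock: 16.7
tool_pos: [0.6351, 0.2269, 0.2497]
orientation: [179.8, 0.4, -176.3]
force: [-0.5, 0.2, -0.4]
opening: 0.0508
gripper_force: 0.0
d [0.324, -0.824, 0.099] rz -0.0
d [0.324, -0.824, 0.099] rz -0.0
d [0.324, -0.824, 0.099] rz -0.0
d [0.325, -0.824, 0.099] rz -0.0

d [0.0, 0.0, 0.66] rz -0.0

d [-0.542, 0.839, 0.0] rz -0.0
d [-0.542, 0.839, 0.0] rz -0.0
d [-0.542, 0.839, 0.0] rz -0.0
```

```bash

python3 -m creep '[{"grip":0.42,"delta_pos":[0.324,-0.824,0.099],"rotation":[0,0,0]},{"grip":0.42,"delta_pos":[0.324,-0.824,0.099],"rotation":[0,0,0]},{"grip":0.42,"delta_pos":[0.324,-0.824,0.099],"rotation":[0,0,0]}]' >/dev/null
python3 -m creep '[{"grip":0.42,"delta_pos":[0.324,-0.824,0.099],"rotation":[0,0,0]},{"grip":0.42,"delta_pos":[0.324,-0.824,0.099],"rotation":[0,0,0]},{"grip":0.42,"delta_pos":[0.324,-0.824,0.099],"rotation":[0,0,0]}]' >/dev/null
python3 -m creep '[{"grip":0.42,"delta_pos":[0.324,-0.824,0.099],"rotation":[0,0,0]},{"grip":0.42,"delta_pos":[0.324,-0.824,0.099],"rotation":[0,0,0]},{"grip":0.42,"delta_pos":[0.324,-0.824,0.099],"rotation":[0,0,0]}]' >/dev/null
python3 -m creep '[{"grip":0.42,"delta_pos":[0.324,-0.824,0.099],"rotation":[0,0,0]},{"grip":0.42,"delta_pos":[0.324,-0.824,0.099],"rotation":[0,0,0]},{"grip":0.42,"delta_pos":[0.324,-0.824,0.099],"rotation":[0,0,0]},{"grip":0.42,"delta_pos":[0.324,-0.824,0.099],"rotation":[0,0,0]},{"grip":0.42,"delta_pos":[0.324,-0.824,0.099],"rotation":[0,0,0]}]'
python3 - <<'E'
from plan import *
plan((.5272,-.1105,.144),-176.2)
s=snap("top");m=cv2.cvtColor(s["color"],cv2.COLOR_RGB2HSV);m=(m[...,0]>12)&(m[...,0]<32)&(m[...,1]>60)&(m[...,2]>120);m[:150]=0;m[215:]=0;m[:,150]=0;m[:,340:]=0
for c,a,l in blobs(m,15): print(c.round(1),a,plane(s,c,.15)[0].round(4),plane(s,c,.139)[0].round(4))
E
```

```text
clock: 18.1
tool_pos: [0.5258, -0.1104, 0.2047]
orientation: [180.0, 0.0, -176.3]
force: [-0.0, 0.5, 0.8]
opening: 0.0507
gripper_force: 0.0
d [-0.014, -0.002, 0.607] rz -0.001
[  4.8 180. ] 673 [0.5741 0.7312 0.15  ] [0.5751 0.7373 0.139 ]
[163.1 165.2] 54 [0.631  0.2227 0.15  ] [0.6324 0.225  0.139 ]
[241.5 192.3] 1035 [ 0.5479 -0.032   0.15  ] [ 0.5487 -0.0317  0.139 ]
[209.  180.1] 24 [0.5855 0.0735 0.15  ] [0.5866 0.0747 0.139 ]
[181.2 198. ] 930 [0.526  0.1613 0.15  ] [0.5266 0.1631 0.139 ]
[313.3 196.7] 59 [ 0.538  -0.2626  0.15  ] [ 0.5387 -0.264   0.139 ]
[212.9 212.9] 15 [0.4801 0.0582 0.15  ] [0.4803 0.0592 0.139 ]
```

Lantern 0's handle is at (0.632, 0.225), over well 0. On to lantern 1.

```bash

python3 -m creep '[{"grip":0.42,"delta_pos":[-0.014,0,0.2],"rotation":[0,0,0]},{"grip":0.42,"delta_pos":[-0.014,0,0.4],"rotation":[0,0,0]},{"grip":0.42,"delta_pos":[-0.014,0,0.607],"rotation":[0,0,0]},{"grip":0.42,"delta_pos":[-0.014,0,0.607],"rotation":[0,0,0]},{"grip":0.42,"delta_pos":[-0.014,0,0.607],"rotation":[0,0,0]}]'
python3 -m creep '[{"grip":0.8,"delta_pos":[0,0,0],"rotation":[0,0,0]},{"grip":0.8,"delta_pos":[0,0,0],"rotation":[0,0,0]},{"grip":0.8,"delta_pos":[0,0,0],"rotation":[0,0,0]},{"grip":0.8,"delta_pos":[0,0,0],"rotation":[0,0,0]},{"grip":0.8,"delta_pos":[0,0,0],"rotation":[0,0,0]}]'
python3 -m creep '[{"grip":0.8,"delta_pos":[0,0,-0.08],"rotation":[0,0,0]},{"grip":0.8,"delta_pos":[0,0,-0.16],"rotation":[0,0,0]},{"grip":0.8,"delta_pos":[0,0,-0.23],"rotation":[0,0,0]},{"grip":0.8,"delta_pos":[0,0,-0.23],"rotation":[0,0,0]},{"grip":0.8,"delta_pos":[0,0,-0.23],"rotation":[0,0,0]}]'
python3 -m creep '[{"grip":0.8,"delta_pos":[0.12,0,0],"rotation":[0,0,0]},{"grip":0.8,"delta_pos":[0.25,0,0],"rotation":[0,0,0]},{"grip":0.8,"delta_pos":[0.4,0,0],"rotation":[0,0,0]},{"grip":0.8,"delta_pos":[0.55,0,0],"rotation":[0,0,0]},{"grip":0.8,"delta_pos":[0.55,0,0],"rotation":[0,0,0]}]'
python3 -m creep '[{"grip":0.8,"delta_pos":[0,0,-0.3],"rotation":[0,0,0]},{"grip":0.8,"delta_pos":[0,0,-0.6],"rotation":[0,0,0]},{"grip":0.8,"delta_pos":[0,0,-0.9],"rotation":[0,0,0]},{"grip":0.8,"delta_pos":[0,0,-1.0],"rotation":[0,0,0]},{"grip":0.8,"delta_pos":[0,0,-1.0],"rotation":[0,0,0]}]'
python3 - <<'E'
from plan import *
plan((.6165,.148,.275),-176.2)
E
```

```text
clock: 18.65
tool_pos: [0.5269, -0.1104, 0.144]
orientation: [-180.0, -0.0, -176.2]
force: [-0.7, -0.3, 0.2]
opening: 0.051
gripper_force: 0.0
clock: 19.15
tool_pos: [0.5271, -0.1109, 0.1446]
orientation: [180.0, 0.1, -176.3]
force: [-0.9, 1.8, 5.8]
opening: 0.0358
gripper_force: 30.0
clock: 19.65
tool_pos: [0.5264, -0.111, 0.1668]
orientation: [180.0, 0.0, -176.3]
force: [-0.4, -0.4, -3.1]
opening: 0.0359
gripper_force: 30.0
clock: 20.15
tool_pos: [0.4687, -0.1148, 0.1667]
orientation: [180.0, -0.0, -176.4]
force: [0.6, -0.1, -2.4]
opening: 0.036
gripper_force: 30.0
clock: 20.65
tool_pos: [0.472, -0.1144, 0.2679]
orientation: [180.0, 0.2, -176.3]
force: [-0.1, -0.6, -3.1]
opening: 0.0357
gripper_force: 30.0
d [-0.537, 0.842, -0.024] rz -0.0
d [-0.537, 0.842, -0.024] rz -0.0
d [-0.538, 0.841, -0.024] rz -0.0
```

```bash

python3 -m creep '[{"grip":0.8,"delta_pos":[-0.18,0.28,0],"rotation":[0,0,0]},{"grip":0.8,"delta_pos":[-0.36,0.56,-0.02],"rotation":[0,0,0]},{"grip":0.8,"delta_pos":[-0.537,0.842,-0.02],"rotation":[0,0,0]},{"grip":0.8,"delta_pos":[-0.537,0.842,-0.02],"rotation":[0,0,0]}]' >/dev/null
python3 -m creep '[{"grip":0.8,"delta_pos":[-0.18,0.28,0],"rotation":[0,0,0]},{"grip":0.8,"delta_pos":[-0.36,0.56,-0.02],"rotation":[0,0,0]},{"grip":0.8,"delta_pos":[-0.537,0.842,-0.02],"rotation":[0,0,0]},{"grip":0.8,"delta_pos":[-0.537,0.842,-0.02],"rotation":[0,0,0]}]' >/dev/null
python3 -m creep '[{"grip":0.8,"delta_pos":[-0.18,0.28,0],"rotation":[0,0,0]},{"grip":0.8,"delta_pos":[-0.36,0.56,-0.02],"rotation":[0,0,0]},{"grip":0.8,"delta_pos":[-0.537,0.842,-0.02],"rotation":[0,0,0]},{"grip":0.8,"delta_pos":[-0.537,0.842,-0.02],"rotation":[0,0,0]},{"grip":0.8,"delta_pos":[-0.537,0.842,-0.02],"rotation":[0,0,0]}]'
python3 -m creep '[{"grip":0.8,"delta_pos":[0,0,0.25],"rotation":[0,0,0]},{"grip":0.8,"delta_pos":[0,0,0.5],"rotation":[0,0,0]},{"grip":0.8,"delta_pos":[0,0,0.75],"rotation":[0,0,0]},{"grip":0.8,"delta_pos":[0,0,0.9],"rotation":[0,0,0]},{"grip":0.8,"delta_pos":[0,0,0.9],"rotation":[0,0,0]}]'
python3 - <<'E'
from plan import *
plan((.617,.148,.133),-176.2)
E
```

```text
clock: 21.95
tool_pos: [0.6154, 0.1479, 0.2702]
orientation: [-179.9, -0.2, -176.3]
force: [0.1, 0.6, -2.0]
opening: 0.0359
gripper_force: 30.0
clock: 22.45
tool_pos: [0.6139, 0.146, 0.1795]
orientation: [-179.9, -0.3, -176.4]
force: [-0.4, -0.6, -1.3]
opening: 0.0359
gripper_force: 30.0
d [-0.032, 0.018, 0.465] rz -0.002
```

```bash

python3 -m creep '[{"grip":0.8,"delta_pos":[-0.015,0.008,0.13],"rotation":[0,0,0]},{"grip":0.8,"delta_pos":[-0.015,0.008,0.25],"rotation":[0,0,0]},{"grip":0.8,"delta_pos":[-0.015,0.008,0.36],"rotation":[0,0,0]},{"grip":0.8,"delta_pos":[-0.015,0.008,0.45],"rotation":[0,0,0]},{"grip":0.8,"delta_pos":[-0.015,0.008,0.47],"rotation":[0,0,0]}]'
python3 -m creep '[{"grip":0.8,"delta_pos":[0,0,0.0],"rotation":[0,0,0]},{"grip":0.8,"delta_pos":[0,0,0],"rotation":[0,0,0]},{"grip":0.8,"delta_pos":[0,0,0],"rotation":[0,0,0]}]'
```

```text
clock: 22.95
tool_pos: [0.6169, 0.1484, 0.1341]
orientation: [-180.0, -0.1, -176.3]
force: [0.6, 0.4, -2.1]
opening: 0.0358
gripper_force: 30.0
clock: 23.25
tool_pos: [0.6179, 0.1489, 0.1363]
orientation: [180.0, 0.1, -176.3]
force: [0.2, 0.5, -2.6]
opening: 0.0358
gripper_force: 30.0
```

```bash

python3 -m creep '[{"grip":0.8,"delta_pos":[0,0,0.02],"rotation":[0,0,0]},{"grip":0.8,"delta_pos":[0,0,0.035],"rotation":[0,0,0]},{"grip":0.8,"delta_pos":[0,0,0.035],"rotation":[0,0,0]}]'
python3 -m creep '[{"grip":0.42,"delta_pos":[0,0,0],"rotation":[0,0,0]},{"grip":0.42,"delta_pos":[0,0,0],"rotation":[0,0,0]},{"grip":0.42,"delta_pos":[0,0,0],"rotation":[0,0,0]},{"grip":0.42,"delta_pos":[0,0,-0.1],"rotation":[0,0,0]},{"grip":0.42,"delta_pos":[0,0,-0.2],"rotation":[0,0,0]}]'
python3 -m creep '[{"grip":0.42,"delta_pos":[0,0,-0.3],"rotation":[0,0,0]},{"grip":0.42,"delta_pos":[0,0,-0.7],"rotation":[0,0,0]},{"grip":0.42,"delta_pos":[0,0,-0.9],"rotation":[0,0,0]},{"grip":0.42,"delta_pos":[0,0,-0.9],"rotation":[0,0,0]}]'
python3 - <<'E'
from plan import *
s=plan((.5305,-.184,.205),-176.2)
E
```

```text
clock: 23.55
tool_pos: [0.6185, 0.1491, 0.1338]
orientation: [180.0, 0.1, -176.3]
force: [-1.8, 0.4, 5.7]
opening: 0.0359
gripper_force: 30.0
clock: 24.05
tool_pos: [0.6176, 0.1487, 0.1527]
orientation: [-180.0, -0.0, -176.3]
force: [0.2, -0.2, 0.6]
opening: 0.0506
gripper_force: 0.0
clock: 24.45
tool_pos: [0.6195, 0.1493, 0.2474]
orientation: [179.9, 0.4, -176.3]
force: [-0.1, -0.3, 0.2]
opening: 0.0507
gripper_force: 0.0
d [0.276, -0.817, 0.106] rz -0.0
d [0.276, -0.817, 0.106] rz -0.0
d [0.276, -0.817, 0.106] rz -0.0
d [0.277, -0.817, 0.106] rz -0.0
```

```bash
cat > chk.py <<'E'
from h import *
s=snap("top");h=cv2.cvtColor(s["color"],cv2.COLOR_RGB2HSV);m=(h[...,0]>12)&(h[...,0]<32)&(h[...,1]>60)&(h[...,2]>120);m[:150]=0;m[260:]=0;m[:,:140]=0;m[:,400:]=0
for c,a,l in blobs(m,20,90): print(c.round(1),a,plane(s,c,.15)[0].round(4),plane(s,c,.139)[0].round(4))
E
python3 chk.py
python3 -m creep '[{"grip":0.42,"delta_pos":[0.276,-0.817,0.106],"rotation":[0,0,0]},{"grip":0.42,"delta_pos":[0.276,-0.817,0.106],"rotation":[0,0,0]},{"grip":0.42,"delta_pos":[0.276,-0.817,0.106],"rotation":[0,0,0]}]' >/dev/null
python3 -m creep '[{"grip":0.42,"delta_pos":[0.276,-0.817,0.106],"rotation":[0,0,0]},{"grip":0.42,"delta_pos":[0.276,-0.817,0.106],"rotation":[0,0,0]},{"grip":0.42,"delta_pos":[0.276,-0.817,0.106],"rotation":[0,0,0]}]' >/dev/null
python3 -m creep '[{"grip":0.42,"delta_pos":[0.276,-0.817,0.106],"rotation":[0,0,0]},{"grip":0.42,"delta_pos":[0.276,-0.817,0.106],"rotation":[0,0,0]},{"grip":0.42,"delta_pos":[0.276,-0.817,0.106],"rotation":[0,0,0]}]' >/dev/null
python3 -m creep '[{"grip":0.42,"delta_pos":[0.276,-0.817,0.08],"rotation":[0,0,0]},{"grip":0.42,"delta_pos":[0.276,-0.817,0.08],"rotation":[0,0,0]},{"grip":0.42,"delta_pos":[0.276,-0.817,0.08],"rotation":[0,0,0]},{"grip":0.42,"delta_pos":[0.276,-0.817,0.08],"rotation":[0,0,0]},{"grip":0.42,"delta_pos":[0.276,-0.817,0.08],"rotation":[0,0,0]}]'
python3 - <<'E'
from plan import *
plan((.5303,-.184,.144),-176.2)
E
python3 chk.py
```

```text
[154.9 158.2] 71 [0.6533 0.2499 0.15  ] [0.6549 0.2524 0.139 ]
[186.9 196.1] 22 [0.5326 0.143  0.15  ] [0.5333 0.1447 0.139 ]
[313.3 196.7] 59 [ 0.538  -0.2626  0.15  ] [ 0.5387 -0.264   0.139 ]
[288.5 198.9] 58 [ 0.5293 -0.1832  0.15  ] [ 0.53  -0.184  0.139]
clock: 25.9
tool_pos: [0.5289, -0.1837, 0.2023]
orientation: [180.0, 0.0, -176.3]
force: [-0.2, 0.0, -1.0]
opening: 0.0506
gripper_force: 0.0
d [-0.014, -0.004, 0.583] rz -0.001
[163.1 165.2] 54 [0.631  0.2227 0.15  ] [0.6324 0.225  0.139 ]
[185.3 169.8] 40 [0.6172 0.1505 0.15  ] [0.6186 0.1523 0.139 ]
```

```bash

python3 -m creep '[{"grip":0.42,"delta_pos":[-0.014,0,0.2],"rotation":[0,0,0]},{"grip":0.42,"delta_pos":[-0.014,0,0.4],"rotation":[0,0,0]},{"grip":0.42,"delta_pos":[-0.014,0,0.583],"rotation":[0,0,0]},{"grip":0.42,"delta_pos":[-0.014,0,0.583],"rotation":[0,0,0]},{"grip":0.42,"delta_pos":[-0.014,0,0.583],"rotation":[0,0,0]}]'
python3 -m creep '[{"grip":0.8,"delta_pos":[0,0,0],"rotation":[0,0,0]},{"grip":0.8,"delta_pos":[0,0,0],"rotation":[0,0,0]},{"grip":0.8,"delta_pos":[0,0,0],"rotation":[0,0,0]},{"grip":0.8,"delta_pos":[0,0,0],"rotation":[0,0,0]},{"grip":0.8,"delta_pos":[0,0,0],"rotation":[0,0,0]}]'
python3 -m creep '[{"grip":0.8,"delta_pos":[0,0,-0.08],"rotation":[0,0,0]},{"grip":0.8,"delta_pos":[0,0,-0.16],"rotation":[0,0,0]},{"grip":0.8,"delta_pos":[0,0,-0.23],"rotation":[0,0,0]},{"grip":0.8,"delta_pos":[0,0,-0.23],"rotation":[0,0,0]},{"grip":0.8,"delta_pos":[0,0,-0.23],"rotation":[0,0,0]}]'
python3 -m creep '[{"grip":0.8,"delta_pos":[0.12,0,0],"rotation":[0,0,0]},{"grip":0.8,"delta_pos":[0.25,0,0],"rotation":[0,0,0]},{"grip":0.8,"delta_pos":[0.4,0,0],"rotation":[0,0,0]},{"grip":0.8,"delta_pos":[0.55,0,0],"rotation":[0,0,0]},{"grip":0.8,"delta_pos":[0.55,0,0],"rotation":[0,0,0]}]'
python3 -m creep '[{"grip":0.8,"delta_pos":[0,0,-0.3],"rotation":[0,0,0]},{"grip":0.8,"delta_pos":[0,0,-0.6],"rotation":[0,0,0]},{"grip":0.8,"delta_pos":[0,0,-0.9],"rotation":[0,0,0]},{"grip":0.8,"delta_pos":[0,0,-1.0],"rotation":[0,0,0]},{"grip":0.8,"delta_pos":[0,0,-1.0],"rotation":[0,0,0]}]'
python3 - <<'E'
from plan import *
plan((.5556,.2416,.275),-176.2)
E
python3 chk.py
```

```text
clock: 26.45
tool_pos: [0.5303, -0.1837, 0.1444]
orientation: [-180.0, -0.0, -176.2]
force: [0.0, -0.9, 0.5]
opening: 0.0509
gripper_force: 0.0
clock: 26.95
tool_pos: [0.5303, -0.1843, 0.145]
orientation: [-180.0, 0.1, -176.3]
force: [-0.2, 2.5, 6.4]
opening: 0.0358
gripper_force: 30.0
clock: 27.45
tool_pos: [0.5297, -0.1844, 0.1672]
orientation: [180.0, 0.0, -176.3]
force: [-0.2, -0.2, -1.9]
opening: 0.0359
gripper_force: 30.0
clock: 27.95
tool_pos: [0.4721, -0.188, 0.1672]
orientation: [180.0, -0.0, -176.4]
force: [0.8, -0.9, -1.8]
opening: 0.0359
gripper_force: 30.0
clock: 28.45
tool_pos: [0.4753, -0.1879, 0.2685]
orientation: [-180.0, 0.2, -176.3]
force: [-0.8, 0.3, -3.2]
opening: 0.0358
gripper_force: 30.0
d [-0.215, 0.847, -0.013] rz -0.0
d [-0.216, 0.847, -0.013] rz -0.0
d [-0.216, 0.847, -0.013] rz -0.0
d [-0.216, 0.847, -0.013] rz -0.0
d [-0.217, 0.847, -0.013] rz -0.0
[163.1 165.2] 54 [0.631  0.2227 0.15  ] [0.6324 0.225  0.139 ]
[186.5 169.9] 52 [0.617  0.1467 0.15  ] [0.6183 0.1484 0.139 ]
[244.4 193.8] 40 [ 0.5434 -0.0415  0.15  ] [ 0.5442 -0.0412  0.139 ]
[243.8 231.2] 24 [ 0.4237 -0.0416  0.15  ] [ 0.4235 -0.0414  0.139 ]
```

```bash

python3 -m creep '[{"grip":0.8,"delta_pos":[-0.07,0.28,0],"rotation":[0,0,0]},{"grip":0.8,"delta_pos":[-0.14,0.56,-0.02],"rotation":[0,0,0]},{"grip":0.8,"delta_pos":[-0.216,0.847,-0.02],"rotation":[0,0,0]},{"grip":0.8,"delta_pos":[-0.216,0.847,-0.02],"rotation":[0,0,0]}]' >/dev/null
python3 -m creep '[{"grip":0.8,"delta_pos":[-0.07,0.28,0],"rotation":[0,0,0]},{"grip":0.8,"delta_pos":[-0.14,0.56,-0.02],"rotation":[0,0,0]},{"grip":0.8,"delta_pos":[-0.216,0.847,-0.02],"rotation":[0,0,0]},{"grip":0.8,"delta_pos":[-0.216,0.847,-0.02],"rotation":[0,0,0]}]' >/dev/null
python3 -m creep '[{"grip":0.8,"delta_pos":[-0.07,0.28,0],"rotation":[0,0,0]},{"grip":0.8,"delta_pos":[-0.14,0.56,0],"rotation":[0,0,0]},{"grip":0.8,"delta_pos":[-0.216,0.847,0],"rotation":[0,0,0]},{"grip":0.8,"delta_pos":[-0.216,0.847,0],"rotation":[0,0,0]}]' >/dev/null
python3 -m creep '[{"grip":0.8,"delta_pos":[-0.07,0.28,0],"rotation":[0,0,0]},{"grip":0.8,"delta_pos":[-0.14,0.56,0],"rotation":[0,0,0]},{"grip":0.8,"delta_pos":[-0.216,0.847,0],"rotation":[0,0,0]},{"grip":0.8,"delta_pos":[-0.216,0.847,0],"rotation":[0,0,0]}]' >/dev/null
python3 -m creep '[{"grip":0.8,"delta_pos":[-0.07,0.28,0],"rotation":[0,0,0]},{"grip":0.8,"delta_pos":[-0.14,0.56,0],"rotation":[0,0,0]},{"grip":0.8,"delta_pos":[-0.216,0.847,0],"rotation":[0,0,0]},{"grip":0.8,"delta_pos":[-0.216,0.847,0],"rotation":[0,0,0]},{"grip":0.8,"delta_pos":[-0.216,0.847,0],"rotation":[0,0,0]}]'
python3 -m creep '[{"grip":0.8,"delta_pos":[0,0,0],"rotation":[0,0,0]},{"grip":0.8,"delta_pos":[0,0,0],"rotation":[0,0,0]},{"grip":0.8,"delta_pos":[0,0,0],"rotation":[0,0,0]}]'
python3 - <<'E'
from plan import *
plan((.5562,.2416,.175),-176.2)
E
python3 chk.py
```

```text
clock: 30.6
tool_pos: [0.555, 0.2409, 0.2694]
orientation: [-179.9, -0.1, -176.3]
force: [-0.5, -0.1, -2.5]
opening: 0.0361
gripper_force: 30.0
clock: 30.9
tool_pos: [0.5555, 0.2408, 0.2712]
orientation: [180.0, 0.0, -176.4]
force: [-0.0, -0.3, -2.2]
opening: 0.0359
gripper_force: 30.0
d [-0.007, 0.007, 0.962] rz -0.002
[163.  165.1] 51 [0.6314 0.223  0.15  ] [0.6328 0.2253 0.139 ]
[186.3 170. ] 54 [0.6169 0.1474 0.15  ] [0.6182 0.1491 0.139 ]
[186.9 196.1] 22 [0.5326 0.143  0.15  ] [0.5333 0.1447 0.139 ]
[313.3 196.7] 59 [ 0.538  -0.2626  0.15  ] [ 0.5387 -0.264   0.139 ]
```

```bash

python3 -m creep '[{"grip":0.8,"delta_pos":[-0.005,0.007,0.25],"rotation":[0,0,0]},{"grip":0.8,"delta_pos":[-0.005,0.007,0.5],"rotation":[0,0,0]},{"grip":0.8,"delta_pos":[-0.005,0.007,0.75],"rotation":[0,0,0]},{"grip":0.8,"delta_pos":[-0.005,0.007,0.96],"rotation":[0,0,0]},{"grip":0.8,"delta_pos":[-0.005,0.007,0.96],"rotation":[0,0,0]}]'
python3 -m creep '[{"grip":0.8,"delta_pos":[0,0,0.13],"rotation":[0,0,0]},{"grip":0.8,"delta_pos":[0,0,0.26],"rotation":[0,0,0]},{"grip":0.8,"delta_pos":[0,0,0.38],"rotation":[0,0,0]},{"grip":0.8,"delta_pos":[0,0,0.38],"rotation":[0,0,0]},{"grip":0.8,"delta_pos":[0,0,0.38],"rotation":[0,0,0]}]'
python3 -m creep '[{"grip":0.8,"delta_pos":[0,0,0],"rotation":[0,0,0]},{"grip":0.8,"delta_pos":[0,0,0],"rotation":[0,0,0]}]'
```

```text
clock: 31.45
tool_pos: [0.5544, 0.2411, 0.1721]
orientation: [-179.8, -0.3, -176.4]
force: [-0.4, -1.0, -2.3]
opening: 0.0361
gripper_force: 30.0
clock: 31.95
tool_pos: [0.556, 0.2423, 0.137]
orientation: [-180.0, -0.0, -176.3]
force: [-0.0, -0.8, -1.3]
opening: 0.0355
gripper_force: 30.0
clock: 32.15
tool_pos: [0.5563, 0.2427, 0.1377]
orientation: [180.0, 0.1, -176.3]
force: [0.5, 0.5, -2.5]
opening: 0.0363
gripper_force: 30.0
```

```bash

python3 -m creep '[{"grip":0.8,"delta_pos":[0,-0.005,0.02],"rotation":[0,0,0]},{"grip":0.8,"delta_pos":[0,-0.005,0.042],"rotation":[0,0,0]},{"grip":0.8,"delta_pos":[0,-0.005,0.042],"rotation":[0,0,0]}]'
python3 -m creep '[{"grip":0.42,"delta_pos":[0,0,0],"rotation":[0,0,0]},{"grip":0.42,"delta_pos":[0,0,0],"rotation":[0,0,0]},{"grip":0.42,"delta_pos":[0,0,0],"rotation":[0,0,0]},{"grip":0.42,"delta_pos":[0,0,-0.1],"rotation":[0,0,0]},{"grip":0.42,"delta_pos":[0,0,-0.2],"rotation":[0,0,0]}]'
python3 -m creep '[{"grip":0.42,"delta_pos":[0,0,-0.3],"rotation":[0,0,0]},{"grip":0.42,"delta_pos":[0,0,-0.7],"rotation":[0,0,0]},{"grip":0.42,"delta_pos":[0,0,-0.9],"rotation":[0,0,0]},{"grip":0.42,"delta_pos":[0,0,-0.9],"rotation":[0,0,0]}]'
python3 - <<'E'
from plan import *
s=plan((.5378,-.2615,.205),-175)
E
python3 chk.py
```

```text
clock: 32.45
tool_pos: [0.5567, 0.2421, 0.1341]
orientation: [180.0, 0.1, -176.3]
force: [-2.2, 0.1, 6.9]
opening: 0.0358
gripper_force: 30.0
clock: 32.95
tool_pos: [0.556, 0.2418, 0.1534]
orientation: [-180.0, -0.0, -176.3]
force: [-0.0, -0.3, 1.1]
opening: 0.0508
gripper_force: 0.0
clock: 33.35
tool_pos: [0.5577, 0.2429, 0.248]
orientation: [179.8, 0.4, -176.3]
force: [-0.1, 0.5, 0.1]
opening: 0.0507
gripper_force: 0.0
d [0.087, -0.837, 0.072] rz -0.002
d [0.09, -0.836, 0.072] rz -0.002
d [0.094, -0.836, 0.072] rz -0.002
d [0.097, -0.836, 0.072] rz -0.002
d [0.1, -0.835, 0.072] rz -0.002
d [0.103, -0.835, 0.072] rz -0.002
[163.1 165.2] 54 [0.631  0.2227 0.15  ] [0.6324 0.225  0.139 ]
[186.4 170. ] 53 [0.6169 0.1471 0.15  ] [0.6183 0.1488 0.139 ]
[186.9 196.1] 22 [0.5326 0.143  0.15  ] [0.5333 0.1447 0.139 ]
[313.3 196.7] 59 [ 0.538  -0.2626  0.15  ] [ 0.5387 -0.264   0.139 ]
```

```bash

python3 -m creep '[{"grip":0.42,"delta_pos":[0.087,-0.837,0.072],"rotation":[0,0,-0.002]},{"grip":0.42,"delta_pos":[0.087,-0.837,0.072],"rotation":[0,0,-0.002]},{"grip":0.42,"delta_pos":[0.087,-0.837,0.072],"rotation":[0,0,-0.002]}]' >/dev/null
python3 -m creep '[{"grip":0.42,"delta_pos":[0.09,-0.837,0.072],"rotation":[0,0,-0.002]},{"grip":0.42,"delta_pos":[0.09,-0.837,0.072],"rotation":[0,0,-0.002]},{"grip":0.42,"delta_pos":[0.09,-0.837,0.072],"rotation":[0,0,-0.002]}]' >/dev/null
python3 -m creep '[{"grip":0.42,"delta_pos":[0.094,-0.837,0.06],"rotation":[0,0,-0.002]},{"grip":0.42,"delta_pos":[0.094,-0.837,0.06],"rotation":[0,0,-0.002]},{"grip":0.42,"delta_pos":[0.094,-0.837,0.06],"rotation":[0,0,-0.002]}]' >/dev/null
python3 -m creep '[{"grip":0.42,"delta_pos":[0.097,-0.837,0.06],"rotation":[0,0,-0.002]},{"grip":0.42,"delta_pos":[0.097,-0.837,0.06],"rotation":[0,0,-0.002]},{"grip":0.42,"delta_pos":[0.097,-0.837,0.06],"rotation":[0,0,-0.002]}]' >/dev/null
python3 -m creep '[{"grip":0.42,"delta_pos":[0.1,-0.837,0.06],"rotation":[0,0,-0.002]},{"grip":0.42,"delta_pos":[0.1,-0.837,0.06],"rotation":[0,0,-0.002]},{"grip":0.42,"delta_pos":[0.1,-0.837,0.06],"rotation":[0,0,-0.002]}]' >/dev/null
python3 -m creep '[{"grip":0.42,"delta_pos":[0.103,-0.837,0.06],"rotation":[0,0,-0.002]},{"grip":0.42,"delta_pos":[0.103,-0.837,0.06],"rotation":[0,0,-0.002]},{"grip":0.42,"delta_pos":[0.103,-0.837,0.06],"rotation":[0,0,-0.002]},{"grip":0.42,"delta_pos":[0.103,-0.837,0.06],"rotation":[0,0,-0.002]},{"grip":0.42,"delta_pos":[0.103,-0.837,0.06],"rotation":[0,0,-0.002]}]'
python3 - <<'E'
from plan import *
plan((.5378,-.2615,.144),-175)
E
python3 chk.py
```

```text
clock: 35.4
tool_pos: [0.5356, -0.2619, 0.2044]
orientation: [180.0, -0.0, -175.2]
force: [0.7, -0.2, -0.5]
opening: 0.051
gripper_force: 0.0
d [-0.023, 0.002, 0.604] rz -0.002
[281.4 160.7] 33 [ 0.6524 -0.1586  0.15  ] [ 0.654  -0.1592  0.139 ]
[163.1 165.2] 54 [0.631  0.2227 0.15  ] [0.6324 0.225  0.139 ]
[186.4 169.9] 53 [0.617  0.1471 0.15  ] [0.6183 0.1488 0.139 ]
[276.6 193.1] 44 [ 0.5475 -0.1448  0.15  ] [ 0.5483 -0.1454  0.139 ]
[157.6 188.1] 49 [0.5565 0.238  0.15  ] [0.5574 0.2404 0.139 ]
[238.9 252.9] 78 [ 0.3543 -0.0274  0.15  ] [ 0.3536 -0.0271  0.139 ]
```

```bash

python3 -m creep '[{"grip":0.42,"delta_pos":[-0.018,0,0.2],"rotation":[0,0,0]},{"grip":0.42,"delta_pos":[-0.018,0,0.4],"rotation":[0,0,0]},{"grip":0.42,"delta_pos":[-0.018,0,0.6],"rotation":[0,0,0]},{"grip":0.42,"delta_pos":[-0.018,0,0.6],"rotation":[0,0,0]},{"grip":0.42,"delta_pos":[-0.018,0,0.6],"rotation":[0,0,0]}]'
python3 -m creep '[{"grip":0.8,"delta_pos":[0,0,0],"rotation":[0,0,0]},{"grip":0.8,"delta_pos":[0,0,0],"rotation":[0,0,0]},{"grip":0.8,"delta_pos":[0,0,0],"rotation":[0,0,0]},{"grip":0.8,"delta_pos":[0,0,0],"rotation":[0,0,0]},{"grip":0.8,"delta_pos":[0,0,0],"rotation":[0,0,0]}]'
python3 -m creep '[{"grip":0.8,"delta_pos":[0,0,-0.08],"rotation":[0,0,0]},{"grip":0.8,"delta_pos":[0,0,-0.16],"rotation":[0,0,0]},{"grip":0.8,"delta_pos":[0,0,-0.23],"rotation":[0,0,0]},{"grip":0.8,"delta_pos":[0,0,-0.23],"rotation":[0,0,0]},{"grip":0.8,"delta_pos":[0,0,-0.23],"rotation":[0,0,0]}]'
python3 -m creep '[{"grip":0.8,"delta_pos":[0.12,0,0],"rotation":[0,0,0]},{"grip":0.8,"delta_pos":[0.25,0,0],"rotation":[0,0,0]},{"grip":0.8,"delta_pos":[0.4,0,0],"rotation":[0,0,0]},{"grip":0.8,"delta_pos":[0.55,0,0],"rotation":[0,0,0]},{"grip":0.8,"delta_pos":[0.55,0,0],"rotation":[0,0,0]}]'
python3 -m creep '[{"grip":0.8,"delta_pos":[0,0,-0.3],"rotation":[0,0,0]},{"grip":0.8,"delta_pos":[0,0,-0.6],"rotation":[0,0,0]},{"grip":0.8,"delta_pos":[0,0,-0.9],"rotation":[0,0,0]},{"grip":0.8,"delta_pos":[0,0,-1.0],"rotation":[0,0,0]},{"grip":0.8,"delta_pos":[0,0,-1.0],"rotation":[0,0,0]}]'
python3 - <<'E'
from plan import *
plan((.5405,.1642,.275),-176.2)
E
python3 chk.py
```

```text
clock: 35.95
tool_pos: [0.5374, -0.2623, 0.145]
orientation: [-180.0, -0.0, -175.2]
force: [1.2, 0.3, 0.6]
opening: 0.051
gripper_force: 0.0
clock: 36.45
tool_pos: [0.5376, -0.2629, 0.1456]
orientation: [-180.0, 0.1, -175.2]
force: [-0.6, 2.8, 6.5]
opening: 0.0355
gripper_force: 30.0
clock: 36.95
tool_pos: [0.5369, -0.2629, 0.1676]
orientation: [180.0, 0.0, -175.3]
force: [0.1, 0.8, -1.6]
opening: 0.0358
gripper_force: 30.0
clock: 37.45
tool_pos: [0.4794, -0.2676, 0.1676]
orientation: [180.0, -0.0, -175.3]
force: [1.0, 0.1, -1.5]
opening: 0.0358
gripper_force: 30.0
clock: 37.95
tool_pos: [0.4826, -0.2677, 0.269]
orientation: [-179.9, 0.2, -175.2]
force: [0.3, 0.0, -3.0]
opening: 0.0361
gripper_force: 30.0
d [-0.187, 0.851, -0.012] rz 0.002
d [-0.184, 0.852, -0.012] rz 0.002
d [-0.181, 0.853, -0.012] rz 0.002
d [-0.178, 0.853, -0.012] rz 0.002
d [-0.176, 0.854, -0.012] rz 0.002
[163.1 165.2] 54 [0.631  0.2227 0.15  ] [0.6324 0.225  0.139 ]
[186.4 169.9] 53 [0.617  0.1471 0.15  ] [0.6183 0.1488 0.139 ]
[157.6 188.1] 49 [0.5565 0.238  0.15  ] [0.5574 0.2404 0.139 ]
[279.3 217.8] 29 [ 0.4683 -0.1544  0.15  ] [ 0.4684 -0.155   0.139 ]
```

```bash

python3 -m creep '[{"grip":0.8,"delta_pos":[-0.06,0.28,0],"rotation":[0,0,0.002]},{"grip":0.8,"delta_pos":[-0.12,0.56,-0.01],"rotation":[0,0,0.002]},{"grip":0.8,"delta_pos":[-0.187,0.851,-0.02],"rotation":[0,0,0.002]},{"grip":0.8,"delta_pos":[-0.187,0.851,-0.02],"rotation":[0,0,0.002]}]' >/dev/null
python3 -m creep '[{"grip":0.8,"delta_pos":[-0.06,0.28,0],"rotation":[0,0,0.002]},{"grip":0.8,"delta_pos":[-0.12,0.56,-0.01],"rotation":[0,0,0.002]},{"grip":0.8,"delta_pos":[-0.184,0.852,-0.01],"rotation":[0,0,0.002]},{"grip":0.8,"delta_pos":[-0.184,0.852,-0.01],"rotation":[0,0,0.002]}]' >/dev/null
python3 -m creep '[{"grip":0.8,"delta_pos":[-0.06,0.28,0],"rotation":[0,0,0.002]},{"grip":0.8,"delta_pos":[-0.12,0.56,-0.01],"rotation":[0,0,0.002]},{"grip":0.8,"delta_pos":[-0.181,0.853,-0.01],"rotation":[0,0,0.002]},{"grip":0.8,"delta_pos":[-0.181,0.853,-0.01],"rotation":[0,0,0.002]}]' >/dev/null
python3 -m creep '[{"grip":0.8,"delta_pos":[-0.06,0.28,0],"rotation":[0,0,0.002]},{"grip":0.8,"delta_pos":[-0.12,0.56,-0.01],"rotation":[0,0,0.002]},{"grip":0.8,"delta_pos":[-0.178,0.853,-0.01],"rotation":[0,0,0.002]},{"grip":0.8,"delta_pos":[-0.178,0.853,-0.01],"rotation":[0,0,0.002]}]' >/dev/null
python3 -m creep '[{"grip":0.8,"delta_pos":[-0.06,0.28,0],"rotation":[0,0,0.002]},{"grip":0.8,"delta_pos":[-0.12,0.56,-0.01],"rotation":[0,0,0.002]},{"grip":0.8,"delta_pos":[-0.176,0.854,-0.01],"rotation":[0,0,0.002]},{"grip":0.8,"delta_pos":[-0.176,0.854,-0.01],"rotation":[0,0,0.002]},{"grip":0.8,"delta_pos":[-0.176,0.854,-0.01],"rotation":[0,0,0.002]}]'
python3 -m creep '[{"grip":0.8,"delta_pos":[0,0,0],"rotation":[0,0,0]},{"grip":0.8,"delta_pos":[0,0,0],"rotation":[0,0,0]},{"grip":0.8,"delta_pos":[0,0,0],"rotation":[0,0,0]}]'
python3 - <<'E'
from plan import *
plan((.5405,.1642,.175),-176.2)
E
python3 chk.py
```

```text
clock: 40.1
tool_pos: [0.5395, 0.1638, 0.2721]
orientation: [-179.9, -0.1, -176.1]
force: [-0.8, 0.0, -3.1]
opening: 0.0361
gripper_force: 30.0
clock: 40.4
tool_pos: [0.5398, 0.1636, 0.2735]
orientation: [-180.0, -0.0, -176.2]
force: [-0.6, 0.9, -1.7]
opening: 0.0357
gripper_force: 30.0
d [-0.007, 0.006, 0.985] rz -0.0
[166.6 165.2] 22 [0.6313 0.2113 0.15  ] [0.6327 0.2135 0.139 ]
[186.3 170. ] 54 [0.6169 0.1473 0.15  ] [0.6182 0.149  0.139 ]
```

```bash

python3 -m creep '[{"grip":0.8,"delta_pos":[-0.005,0.003,0.25],"rotation":[0,0,0]},{"grip":0.8,"delta_pos":[-0.005,0.003,0.5],"rotation":[0,0,0]},{"grip":0.8,"delta_pos":[-0.005,0.003,0.75],"rotation":[0,0,0]},{"grip":0.8,"delta_pos":[-0.005,0.003,0.98],"rotation":[0,0,0]},{"grip":0.8,"delta_pos":[-0.005,0.003,0.98],"rotation":[0,0,0]}]'
python3 -m creep '[{"grip":0.8,"delta_pos":[0,0,0.13],"rotation":[0,0,0]},{"grip":0.8,"delta_pos":[0,0,0.26],"rotation":[0,0,0]},{"grip":0.8,"delta_pos":[0,0,0.38],"rotation":[0,0,0]},{"grip":0.8,"delta_pos":[0,0,0.38],"rotation":[0,0,0]},{"grip":0.8,"delta_pos":[0,0,0.38],"rotation":[0,0,0]}]'
python3 -m creep '[{"grip":0.8,"delta_pos":[0,0,0],"rotation":[0,0,0]},{"grip":0.8,"delta_pos":[0,0,0],"rotation":[0,0,0]}]'
```

```text
clock: 40.95
tool_pos: [0.5385, 0.1636, 0.1725]
orientation: [-179.9, -0.3, -176.2]
force: [-1.1, -0.2, -3.2]
opening: 0.0359
gripper_force: 30.0
clock: 41.45
tool_pos: [0.5404, 0.1648, 0.1374]
orientation: [-180.0, -0.0, -176.1]
force: [-0.1, -0.0, -1.9]
opening: 0.0357
gripper_force: 30.0
clock: 41.65
tool_pos: [0.5407, 0.165, 0.1381]
orientation: [180.0, 0.1, -176.1]
force: [-1.0, 0.4, -2.5]
opening: 0.0357
gripper_force: 30.0
```

```bash

python3 -m creep '[{"grip":0.8,"delta_pos":[0,0,0.02],"rotation":[0,0,0]},{"grip":0.8,"delta_pos":[0,0,0.042],"rotation":[0,0,0]},{"grip":0.8,"delta_pos":[0,0,0.042],"rotation":[0,0,0]}]'
python3 -m creep '[{"grip":0.42,"delta_pos":[0,0,0],"rotation":[0,0,0]},{"grip":0.42,"delta_pos":[0,0,0],"rotation":[0,0,0]},{"grip":0.42,"delta_pos":[0,0,0],"rotation":[0,0,0]},{"grip":0.42,"delta_pos":[0,0,-0.1],"rotation":[0,0,0]},{"grip":0.42,"delta_pos":[0,0,-0.2],"rotation":[0,0,0]}]'
python3 -m creep '[{"grip":0.42,"delta_pos":[0,0,-0.3],"rotation":[0,0,0]},{"grip":0.42,"delta_pos":[0,0,-0.7],"rotation":[0,0,0]},{"grip":0.42,"delta_pos":[0,0,-0.9],"rotation":[0,0,0]},{"grip":0.42,"delta_pos":[0,0,-0.9],"rotation":[0,0,0]}]'
python3 -m creep '[{"grip":0.42,"delta_pos":[0.5,-0.9,0],"rotation":[0,0,0]},{"grip":0.42,"delta_pos":[0.5,-0.9,0],"rotation":[0,0,0]},{"grip":0.42,"delta_pos":[0.5,-0.9,0],"rotation":[0,0,0]}]' >/dev/null
python3 -m creep '[{"grip":0.9,"delta_pos":[0.2,-0.9,0],"rotation":[0,0,0]},{"grip":0.9,"delta_pos":[0.2,-0.9,0],"rotation":[0,0,0]},{"grip":0.9,"delta_pos":[0.2,-0.9,0],"rotation":[0,0,0]}]' >/dev/null
python3 -m creep '[{"grip":1,"delta_pos":[0,-0.9,0],"rotation":[0,0,0]},{"grip":1,"delta_pos":[0,-0.9,0],"rotation":[0,0,0]},{"grip":1,"delta_pos":[0,-0.9,0],"rotation":[0,0,0]},{"grip":1,"delta_pos":[0,-0.9,0],"rotation":[0,0,0]}]'
python3 chk.py
python3 - <<'E'
from h import *
for n,(y0,y1,x0,x1) in dict(top=(140,250,130,330),scene=(140,280,150,420)).items():
    s=snap(n);cv2.imwrite(f"pics/{n}6.png",cv2.resize(s["color"][y0:y1,x0:x1,::-1],None,fx=2.9,fy=2.9,interpolation=cv2.INTER_CUBIC))
a=cv2.imread("pics/top6.png");b=cv2.imread("pics/scene6.png");w=max(a.shape[1],b.shape[1])
c=np.vstack([cv2.copyMakeBorder(i,0,0,0,w-i.shape[1],0) for i in(a,b)]);cv2.imwrite("pics/both6.png",cv2.resize(c,None,fx=.82,fy=.82));print(c.shape)
E
```

```text
clock: 41.95
tool_pos: [0.541, 0.1651, 0.1347]
orientation: [180.0, 0.1, -176.1]
force: [-2.8, 0.1, 7.4]
opening: 0.0359
gripper_force: 30.0
clock: 42.45
tool_pos: [0.5403, 0.1647, 0.1539]
orientation: [-180.0, -0.0, -176.1]
force: [0.8, -0.5, 0.0]
opening: 0.0506
gripper_force: 0.0
clock: 42.85
tool_pos: [0.542, 0.1656, 0.2481]
orientation: [179.8, 0.4, -176.1]
force: [-0.4, -0.5, -1.1]
opening: 0.0508
gripper_force: 0.0
clock: 43.85
tool_pos: [0.4885, -0.1099, 0.2431]
orientation: [180.0, -0.0, -176.3]
force: [0.3, 0.5, -0.0]
opening: 0.0019
gripper_force: 0.0
[163.1 165.2] 54 [0.631  0.2227 0.15  ] [0.6324 0.225  0.139 ]
[186.4 169.9] 53 [0.617  0.1471 0.15  ] [0.6183 0.1488 0.139 ]
[157.6 188.1] 49 [0.5565 0.238  0.15  ] [0.5574 0.2404 0.139 ]
[180.9 193.5] 56 [0.5405 0.1626 0.15  ] [0.5413 0.1644 0.139 ]
[211.4 231.8] 42 [0.4199 0.0617 0.15  ] [0.4197 0.0628 0.139 ]
(725, 783, 3)
```

View pics/both6.png

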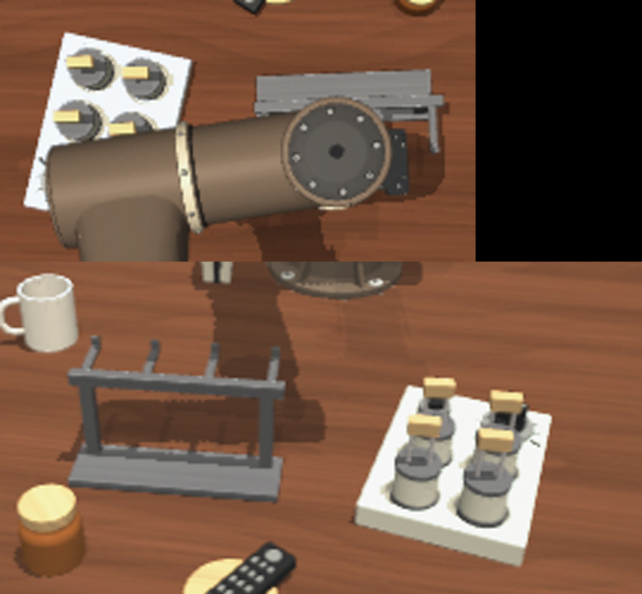

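All four lanterns stand in the wells, with handles within 2 mm of the well centres, and the rack is empty. Next is the start button, with the gripper closed.

```bash
python3 - <<'E'
from plan import *
s=plan((.4495,.172,.20),168.6)
plan((.4495,.172,.10),168.6,s)
E
```

```text
d [0.067, 0.942, 0.144] rz 0.057
d [0.15, 0.932, 0.144] rz 0.057
d [0.232, 0.915, 0.144] rz 0.057
d [0.0, 0.0, 1.0] rz -0.0
```

```bash

python3 -m creep '[{"grip":1,"delta_pos":[0.067,0.942,0.144],"rotation":[0,0,0.057]},{"grip":1,"delta_pos":[0.067,0.942,0.144],"rotation":[0,0,0.057]},{"grip":1,"delta_pos":[0.067,0.942,0.144],"rotation":[0,0,0.057]},{"grip":1,"delta_pos":[0.067,0.942,0.144],"rotation":[0,0,0.057]}]' >/dev/null
python3 -m creep '[{"grip":1,"delta_pos":[0.15,0.932,0.144],"rotation":[0,0,0.057]},{"grip":1,"delta_pos":[0.15,0.932,0.144],"rotation":[0,0,0.057]},{"grip":1,"delta_pos":[0.15,0.932,0.144],"rotation":[0,0,0.057]},{"grip":1,"delta_pos":[0.15,0.932,0.144],"rotation":[0,0,0.057]}]' >/dev/null
python3 -m creep '[{"grip":1,"delta_pos":[0.232,0.915,0.144],"rotation":[0,0,0.057]},{"grip":1,"delta_pos":[0.232,0.915,0.144],"rotation":[0,0,0.057]},{"grip":1,"delta_pos":[0.232,0.915,0.144],"rotation":[0,0,0.057]},{"grip":1,"delta_pos":[0.232,0.915,0.144],"rotation":[0,0,0.057]},{"grip":1,"delta_pos":[0.232,0.915,0.144],"rotation":[0,0,0.057]}]'
python3 -m creep '[{"grip":1,"delta_pos":[0,0,0.3],"rotation":[0,0,0]},{"grip":1,"delta_pos":[0,0,0.6],"rotation":[0,0,0]},{"grip":1,"delta_pos":[0,0,0.9],"rotation":[0,0,0]},{"grip":1,"delta_pos":[0,0,1],"rotation":[0,0,0]},{"grip":1,"delta_pos":[0,0,1],"rotation":[0,0,0]}]'
python3 -m creep '[{"grip":1,"delta_pos":[0,0,0],"rotation":[0,0,0]},{"grip":1,"delta_pos":[0,0,0],"rotation":[0,0,0]},{"grip":1,"delta_pos":[0,0,0],"rotation":[0,0,0]}]'
python3 - <<'E'
from plan import *
plan((.4495,.172,.076),168.6)
E
python3 chk.py
```

```text
clock: 45.3
tool_pos: [0.4501, 0.1701, 0.2002]
orientation: [-180.0, 0.0, 168.4]
force: [0.5, 0.2, -0.1]
opening: 0.0003
gripper_force: 0.0
clock: 45.8
tool_pos: [0.4496, 0.1698, 0.0993]
orientation: [-179.9, -0.1, 168.4]
force: [-0.5, 0.3, 0.6]
opening: 0.0005
gripper_force: 0.0
clock: 46.1
tool_pos: [0.4505, 0.1717, 0.1013]
orientation: [179.9, 0.1, 168.5]
force: [-0.1, -0.4, -0.1]
opening: -0.0002
gripper_force: 0.0
d [0.01, 0.001, 0.253] rz -0.002
[163.1 165.2] 54 [0.631  0.2227 0.15  ] [0.6324 0.225  0.139 ]
[186.4 169.9] 53 [0.617  0.1471 0.15  ] [0.6183 0.1488 0.139 ]
[157.6 188.1] 49 [0.5565 0.238  0.15  ] [0.5574 0.2404 0.139 ]
[180.9 193.6] 57 [0.5404 0.1625 0.15  ] [0.5411 0.1643 0.139 ]
```

Lanterns are unchanged. I press step by step, watching the force.

```bash

python3 -m creep '[{"grip":1,"delta_pos":[0.008,0,0.13],"rotation":[0,0,0]},{"grip":1,"delta_pos":[0.008,0,0.25],"rotation":[0,0,0]},{"grip":1,"delta_pos":[0.008,0,0.3],"rotation":[0,0,0]},{"grip":1,"delta_pos":[0.008,0,0.3],"rotation":[0,0,0]}]'
python3 -m creep '[{"grip":1,"delta_pos":[0,0,0.04],"rotation":[0,0,0]},{"grip":1,"delta_pos":[0,0,0.07],"rotation":[0,0,0]},{"grip":1,"delta_pos":[0,0,0.07],"rotation":[0,0,0]},{"grip":1,"delta_pos":[0,0,0.07],"rotation":[0,0,0]}]'
```

```text
clock: 46.55
tool_pos: [0.4491, 0.1717, 0.0702]
orientation: [180.0, 0.0, 168.5]
force: [-2.1, 0.7, 4.3]
opening: 0.0003
gripper_force: 1.8
clock: 46.95
tool_pos: [0.4495, 0.1718, 0.0674]
orientation: [179.9, 0.1, 168.6]
force: [-18.0, -3.2, 50.8]
opening: 0.0005
gripper_force: 25.3
```

```bash

python3 -m creep '[{"grip":1,"delta_pos":[0,0,-0.02],"rotation":[0,0,0]},{"grip":1,"delta_pos":[0,0,-0.04],"rotation":[0,0,0]},{"grip":1,"delta_pos":[0,0,-0.04],"rotation":[0,0,0]}]'
python3 - <<'E'
from h import *
print(ctrl.finger_overhang)
s=snap("wrist");cv2.imwrite("pics/w7.png",s["color"][:,:,::-1])
E
```

```text
clock: 47.25
tool_pos: [0.4492, 0.1717, 0.0685]
orientation: [179.9, 0.1, 168.5]
force: [-2.4, 0.1, 4.2]
opening: 0.0007
gripper_force: 2.3
0.022
```

View pics/w7.png

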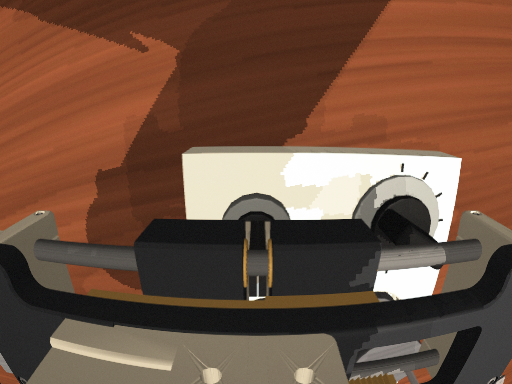

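```bash

for i in 1 2 3 4; do python3 -m creep '[{"grip":1,"delta_pos":[0,0,-0.015],"rotation":[0,0,0]},{"grip":1,"delta_pos":[0,0,-0.015],"rotation":[0,0,0]},{"grip":1,"delta_pos":[0,0,-0.015],"rotation":[0,0,0]},{"grip":1,"delta_pos":[0,0,-0.015],"rotation":[0,0,0]}]' | egrep 'pos|^force|clock'; done
```

```text
clock: 47.7
tool_pos: [0.4493, 0.1717, 0.0687]
force: [-1.6, 2.0, 4.6]
clock: 48.1
tool_pos: [0.4492, 0.1716, 0.0701]
force: [-1.5, 3.5, 3.4]
clock: 48.5
tool_pos: [0.4492, 0.1716, 0.0716]
force: [0.2, 2.8, 2.5]
clock: 48.9
tool_pos: [0.4491, 0.1714, 0.0731]
force: [1.9, 0.8, 2.0]
```

The force falls steadily on the way up (4.6, 3.4, 2.5, 2.0 N over 4.4 mm), which matches the button's spring. So the 50 N reading was the button at its bottom stop. I retreat and check everything once more.

```bash

python3 -m creep '[{"grip":1,"delta_pos":[0,0,-0.3],"rotation":[0,0,0]},{"grip":1,"delta_pos":[0,0,-0.6],"rotation":[0,0,0]},{"grip":1,"delta_pos":[0,0,-1],"rotation":[0,0,0]},{"grip":1,"delta_pos":[0,0,-1],"rotation":[0,0,0]}]' >/dev/null
python3 -m creep '[{"grip":1,"delta_pos":[0,-0.5,-0.8],"rotation":[0,0,0]},{"grip":1,"delta_pos":[0,-0.5,-0.8],"rotation":[0,0,0]},{"grip":1,"delta_pos":[0,-0.5,-0.8],"rotation":[0,0,0]}]' >/dev/null
for i in 1 2 3 4; do python3 -m creep '[{"grip":1,"delta_pos":[-0.25,-0.95,0],"rotation":[0,0,0]},{"grip":1,"delta_pos":[-0.25,-0.95,0],"rotation":[0,0,0]},{"grip":1,"delta_pos":[-0.25,-0.95,0],"rotation":[0,0,0]},{"grip":1,"delta_pos":[-0.25,-0.95,0],"rotation":[0,0,0]}]' >/dev/null; done
python3 -m creep '[{"grip":1,"delta_pos":[0,0,0],"rotation":[0,0,0]},{"grip":1,"delta_pos":[0,0,0],"rotation":[0,0,0]},{"grip":1,"delta_pos":[0,0,0],"rotation":[0,0,0]}]'
python3 chk.py
python3 - <<'E'
from h import *
s=snap("top");a=s["color"][145:245,135:220,::-1];t=snap("scene");b=t["color"][180:270,295:390,::-1]
f=lambda i:cv2.resize(i,(400,int(400*i.shape[0]/i.shape[1])),interpolation=cv2.INTER_CUBIC)[:375]
cv2.imwrite("pics/fin.png",np.hstack([f(a),f(b)]) if f(a).shape==f(b).shape else f(a))
E
```

```text
clock: 51.5
tool_pos: [0.4614, -0.2686, 0.2534]
orientation: [180.0, 0.0, 168.6]
force: [0.4, -0.1, 0.2]
opening: 0.0007
gripper_force: 0.0
[163.1 165.2] 54 [0.631  0.2227 0.15  ] [0.6324 0.225  0.139 ]
[186.4 169.9] 53 [0.617  0.1471 0.15  ] [0.6183 0.1488 0.139 ]
[286.4 191.8] 40 [ 0.5521 -0.1761  0.15  ] [ 0.5529 -0.1769  0.139 ]
[157.6 188.1] 49 [0.5565 0.238  0.15  ] [0.5574 0.2404 0.139 ]
[180.9 193.6] 57 [0.5404 0.1625 0.15  ] [0.5411 0.1643 0.139 ]
[280.7 224. ] 39 [ 0.4486 -0.1592  0.15  ] [ 0.4486 -0.1598  0.139 ]
```

View pics/fin.png

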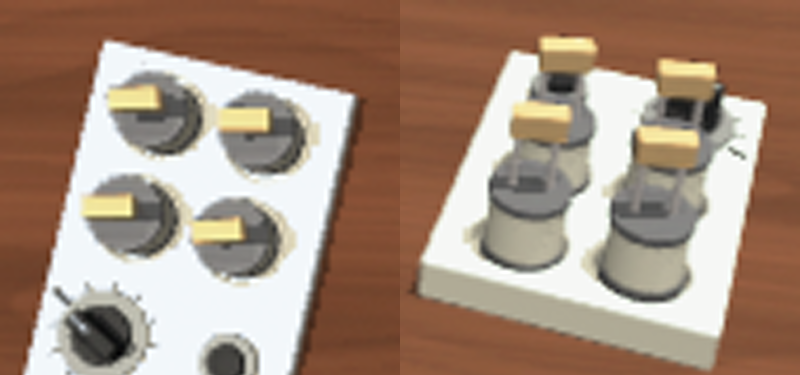

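All four lanterns are upright and down in the wells, the pointer is on the thick mark at (62,297), and the button is up. Handing in.

```bash
python3 -c "
from plant import ctrl
print(ctrl.close_job())"
```

```text
the job is handed in; nothing more can be done
None
```

I handed the job in at about 51.5 s of the 210 s, and no verdict came back: in the last pictures all four lanterns stand upright in the wells (handles within about 2 mm of the well centres), the dial pointer is on the thick mark, and the start button, which read about 50 N at its bottom stop, is back up.

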